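# Open the medicine box for refilling

## Robot

A 6-joint arm with a two-finger parallel gripper is mounted at the origin on the work surface. World frame = base frame: x ahead of the robot, y to its left, z up, the work surface at z = 0. Lengths are in mm, angles in rad, forces in N, time in s.
With the tool pointing down it reaches from about 275 to 750 mm from the base axis. Payload 10.2 kg.
Tool frame: the origin (TCP) lies at the very end of the fingers, on their centre line; the grasp point (between the pads) lies 19 mm behind it; z points along the fingers, y is the line along which they close (so a half turn about z gives the same grasp; the last joint's range is limited). The gripper opens to 85 mm and grips with 20 to 120 N. Pads are 22 mm wide; open, the fingers measure 114 mm over their backs; the gripper's body (76 mm by 85 mm) begins 54 mm behind the grasp point. The pads swing forward as they close: fully open they stand 13 mm farther back than shut.
Start: joints at [0.925, 0.313, 1.498, -0, 1.331, -0.223], TCP at [215.428, 478.771, 208.794] pointing down, gripper open.
Joint ranges: [-2.94, 2.94], [-0.97, 2.17], [0.19, 2.56], [-1.23, 4.37], [0.02, 3.11], [-2.88, 2.88]. Speed limits (rad/s): [2.39, 2.39, 3.01, 3.14, 3.14, 3.14].

## Interface

Orientations are given as [roll, pitch, yaw] about the fixed x, y, z axes, in that order (R = Rz(yaw) Ry(pitch) Rx(roll)).
In Python, from station import arm, cams, ticket gives the robot as it stands.
- The arm moves only by the tool jog_arm, never from a script. Its argument "motion" is a list of rows, each an object with "claw": the opening, from 0 (shut) to 1 (fully open); "delta_pos": the shift along the tool's x, y, z as a fraction of full scale, a list of three; "delta_rot": the turn, a rotation vector about the tool's x, y, z as a fraction of full scale, a list of three. A call has 1 to 8 rows; each row shifts and turns the commanded pose from where the row before left it, along the tool's axes as they then stand; what a row does not reach is not made up. Full scale, the value 1, is 60 cm for a shift and pi/4 rad for a turn. A row lasts 1/10 s, in which the tool goes at most 50 mm and 8.59 degrees, less where a joint would pass 70% of its speed; a pose out of reach is approached as far as the arm can. A call with a number of a shift or a turn outside -1 to 1 is refused whole. A call with a gripper value outside its range is refused whole. The fingers move at their own pace and stop on an object; "force" is the grip in N (left out, the last holds). Time passes only in rows, so rows that do not move let the fingers close. It gives the time, the measured TCP pose, the force, the opening and the grip force at its end, in the units of the state.
- arm.observe(): the state, without advancing time (a new reading comes with each control period).
- cams.capture(name): name is "side" or "top" or "wrist"; returns (picture, depth): 480x640x3 uint8, red, green, blue; 480x640 float32, mm along the optical axis (not along the pixel's ray), 0 where there is no reading.
- cams.camera_params(name): a dict with "vertical_fov" (degrees; the focal length in pixels is half the picture's height over the tangent of half this angle, whatever the lens; pixels are square), "cx", "cy" (the principal point, pixels), "position" and "rotation" of the camera in the world. Camera axes: x right, y up, looking along -z (the intrinsics and any distortion apply to the point x, -y, -z); pixel columns grow to the right and rows downward; lengths in mm; the calibration is good to about 2 mm. A picture is of the moment at which its call begins: read the wrist's pose just before it. camera_params takes no time and is no camera call; for the wrist camera it gives the pose at the moment of the call.
- ticket.job_done(): hands the job in; it is judged then, once.
Trained networks look in the newest picture that a camera, given by its name, has taken for a name from the list of things; names that differ only in an ending like _2 or _b are one class to them, and where a whole thing is asked for, a point or a joint stands for the part that bears it (a point fixed in the world has none). Each returns a list of dicts, best first, with "confidence" (0 to 1); they miss things now and then, are a little off and sometimes report something else, mostly with a low value. They report only what shows in the picture. A call takes as long as a camera call.
- cams.recognise(camera, query): "box" ([centre column, centre row, width, height] in pixels, round what is visible of it).
- cams.masks_of(camera, query): "region" (480x640 bool, what is visible of it) and "box" ([centre column, centre row, width, height] in pixels, round what is visible of it).
- cams.mark_of(camera, query): "position" ([row, column] in pixels: a listed point, or the origin of a listed thing).
The state is a dict: "time": time; "joints": joint angles; "joint_vel": joint speeds; "joint_efforts": joint torques, N m; "tcp_pos": TCP position; "eef_rot": TCP orientation; "force": force on the tool from outside, world axes, zero at the start; "ft_torque": the same for the moment, N m; "gripper_width": finger opening in mm; "finger_force": force on a finger pad.
Only numpy, scipy, OpenCV 4.12 (cv2) and the standard library are available. Lean on these libraries where they do the work, as an engineer would, in place of code of your own. Each camera call takes 0.05 s, during which the arm holds its last target. There are 200 camera calls.

## Task

Open the medicine box so that its dosing tray can be filled: press the sprung lid down at the latch, turn the black wing knob a quarter turn clockwise to release it, and swing the lid all the way back until it stays open by itself. Then lift the clear cover off the tray by its blue fin and lay it flat in the middle of the green mat, fin up and roughly square with the mat; set it down, do not drop it. Do not force the latch, lean hard on the lid or let it slam shut, and do not disturb the other things on the table.

Things in the scene. Friction and masses are not known exactly. Their poses are not given: they have to be found in the camera images.
- medbox: White medicine box, fixed, 200 mm deep (x) by 244 mm wide (y), walls 6 mm thick, 87 mm high. Origin: centre of its underside. Its x axis points from the front (latch side, facing the robot within 15 degrees) to the hinge side at the back; z up. A fixed dosing tray with coloured cells, 40 mm high, fills the rear two thirds inside.
- lid (a joint): Lid angle (rad): about 0.030 latched; pressed shut it meets a firm stop that differs from box to box, between 0 and -0.02; about 0.044 released and resting on its seal, 1.85 back against its stop. 0.4 kg, 8 mm plate, 250 mm wide, 218 mm from hinge to front edge. At 0 its underside is 92 mm above the table. Swings freely: falls shut below 1.5, falls open past 1.65.
- lid_hinge (a point): Middle of the hinge line: box frame x = +100 mm, y = 0, z = 92 mm. The hinge line runs along the box's y axis.
- lid_lip (a point): Middle of the lid's overhanging front edge, on its underside; moves with the lid. The edge overhangs the box front by 18 mm; below it the box front is free down to the table, so fingertips can hook under it. On the underside only the latch's tongue stands out, 34 mm, at 145 to 175 mm from the hinge line once turned.
- latch_axis (a point): Latch knob: point on its axis, on top of its round turning plate (84 mm diameter, 5 mm thick, on the lid; top 105 mm above the table at lid angle 0). Axis 168 mm in front of the hinge line, 50 mm behind the lid's front edge, mid width. A black wing 76 mm long, 14 thick, 22 high stands centred on the plate; they turn as one. Red mark: the wing's front end when locked.
- latch (a joint): Latch angle (rad): 0 locked (wing along box x), 1.6 end stop (wing across). Grows clockwise from above: front end goes to box +y. Stays where left; turns at 0.1 N m. The lid's seal pushes its tongue up behind a tooth: unless the lid is kept pressed to its firm stop (5 to 9 mm down at the knob, 9 to 15 N) the wing stops dead after 5 degrees. From about 1.05 rad the lid is free to rise.
- cover: Loose clear bluish cover plate on the dosing tray inside the box, 126 mm (x) by 216 mm (y), 4 mm thick, about 0.12 kg, a few mm of play in the box. Origin: centre of its underside. A blue grip fin stands in the middle of its top: 60 mm along its x, 14 mm thick along its y, its top 30 mm above the origin.
- mat: Green mat lying fixed on the table, 200 mm (x) by 280 mm (y), 3 mm thick. Origin: centre of its underside. It lies on the left or on the right of the box.
- amber_bottle: Bystander: amber tablet jar with white cap, 38 mm diameter, 78 mm high, between box and mat. Origin: centre of its underside, as for all bystanders.
- tablet_bottle: Bystander: white tablet jar with blue cap, 56 mm diameter, 105 mm high, at the back.
- crusher: Bystander: green round tablet crusher, 62 mm diameter, 78 mm high, in front.
- cup: Bystander: white cup, 72 mm diameter, 85 mm high, on the right.
- carton: Bystander: paper medicine carton 55 x 120 x 70 mm high, on the left.
- organiser: Bystander: flat weekly pill organiser with coloured lids, 100 x 190 x 28 mm, on the right.
- organiser_stack: Bystander: stack of three weekly pill organisers, 100 x 190 x 84 mm high, on the left.

How it is judged (in metres and radians):
On the way, in this order (a step that is already met when the one before it is completed fails the run):
1. the latch is turned to release while the lid is still down (value of joint latch above 1.25 rad and value of joint lid below 0.12 rad), for 0.1 s.
2. the lid stands open past 1.65 rad (95 degrees) (value of joint lid above 1.65 rad), for 0.3 s.
At the end, for the whole second after the job is handed in: The lid stays open past 1.65 rad with the latch still turned (over 1.1 rad), and the cover lies released, at rest and flat (within 0.06 rad, fin up) on the mat, its centre within 40 mm of the mat's centre and its sides square with the mat within 0.26 rad (15 degrees) (value of joint lid above 1.65 rad and value of joint latch above 1.1 rad and horizontal distance between cover and mat below 0.04 m and z of cover in the frame of mat below 0.008 m and angle between cover's own z axis and vertical below 0.06 rad and angle between the x axis of cover and the x axis of mat, either way round below 0.26 rad and linear speed of cover below 0.02 m/s and contact force between cover and the fingers below 0.05 N); the robot touches nothing.
It fails at once if the latch or lid is forced or slammed: the lid with its latch loads the box with more than 45 N (contact force between lid and medbox above 45 N).
It fails at once if the cover is dropped: it moves faster than 0.6 m/s while the fingers do not hold it (linear speed of cover above 0.6 m/s and contact force between cover and the fingers below 0.05 N).
It fails at once if a bystander is moved more than 30 mm or tipped more than 0.3 rad (distance of any of amber_bottle, tablet_bottle, crusher, cup, carton, organiser, organiser_stack from where it was at the start of the episode above 0.03 m or angle between any of amber_bottle, tablet_bottle, crusher, cup, carton, organiser, organiser_stack's own z axis and vertical above 0.3 rad).
It also fails if it takes over 72 s, if anything falls off the work surface, if the arm or the gripper's body presses on something with over 40 N, if the wrist force passes 120 N, or if a joint passes its speed limit or range.

## Working session

There is one attempt and no reset: what is moved stays moved. The work goes in short steps, Python scripts to look and compute and a tool call to move; the robot and the scene stay as the last step left them, time stands still between calls to the robot, and variables do not carry over. Pictures are saved under pics/ and viewed, at most 10 in all, crops included, and the job is handed in when it is done.

Besides the shell and the picture viewer there is one more tool, called after "Call:" as name(argument=value, ...), one argument or row to a line, values as JSON. jog_arm: Moves the arm, as the interface text tells. Its arguments: {"type":"object","properties":{"motion":{"type":"array"},"force":{"type":"number"}},"required":["motion"]}

```bash
mkdir -p pics; ls
cat > h.py <<'E'
import numpy as np, cv2
from station import arm, cams, ticket
from scipy.spatial.transform import Rotation as R
def pix2w(cam,r,c,d,p=None):
    p=p or cams.camera_params(cam)
    f=240/np.tan(np.radians(p["vertical_fov"])/2)
    v=np.array([(c-p["cx"])/f*d,-(r-p["cy"])/f*d,-d])
    return np.array(p["position"])+rot(p)@v
def rot(p):
    q=np.array(p["rotation"])
    return q if q.shape==(3,3) else (R.from_quat(q).as_matrix() if q.size==4 else R.from_euler('xyz',q).as_matrix())
def cloud(cam,depth,p=None):
    p=p or cams.camera_params(cam)
    f=240/np.tan(np.radians(p["vertical_fov"])/2)
    rr,cc=np.mgrid[:480,:640]
    v=np.stack([(cc-p["cx"])/f*depth,-(rr-p["cy"])/f*depth,-depth],-1)
    return np.array(p["position"])+v@rot(p).T
def save(n,im): cv2.imwrite(f"pics/{n}.png",im[:,:,::-1])
E
python3 - <<'E'
from h import *
s=arm.observe();print(s)
out=[]
for c in("top","side"):
    im,d=cams.capture(c);p=cams.camera_params(c);print(c,p)
    np.save(c+"_d.npy",d);np.save(c+"_i.npy",im);out.append(im)
    for q in("medbox","latch_axis","lid_lip","lid_hinge","mat","amber_bottle"):
        for m in cams.mark_of(c,q)[:1]:
            r,cc=m["position"];ri,ci=int(round(r)),int(round(cc))
            dd=d[ri,ci] if 0<=ri<480 and 0<=ci<640 else 0
            print(c,q,m["position"],m["confidence"],dd,pix2w(c,r,cc,dd).round(1))
save("a",cv2.resize(np.vstack(out),(450,600)) if 0 else cv2.resize(np.hstack(out),(800,300)))
save("top0",out[0]);save("side0",out[1])
E
```

```text
pics
{'time': 0.0, 'joints': array([ 9.24603505e-01,  3.13455711e-01,  1.49845783e+00,  1.74144990e-05,
        1.33098065e+00, -2.23405524e-01]), 'joint_vel': array([ 5.98707431e-04,  7.23011743e-04, -1.60070627e-04, -3.12579173e-04,
        9.66216400e-04,  9.58530874e-05]), 'joint_efforts': array([-7.47865379e-04, -4.12257564e+01, -2.59742457e+01, -1.90920614e-04,
        4.06769308e-03,  1.67041293e-06]), 'tcp_pos': array([215.24145598, 478.53366835, 208.22435762]), 'eef_rot': array([-3.14032721e+00, -3.04848737e-04,  2.71880102e+00]), 'force': array([-0.0224894 ,  0.488879  , -0.35465181]), 'ft_torque': array([ 0.04299275,  0.01885197, -0.00945905]), 'finger_force': 0.0, 'gripper_width': 85.28866648332611}
top {'vertical_fov': 49.75295844921357, 'cx': 320.4050596793957, 'cy': 241.6159444917337, 'position': array([ 312.49705381,   20.17494522, 1275.67407189]), 'rotation': array([ 0.22067232, -0.0060218 , -1.55797745])}
top medbox [245.3, 250.1] 0.74 1200.8383 [565.  179.5 101.1]
top latch_axis [264.4, 241.5] 0.95 1155.8518 [513.7 192.1 135.7]
top lid_lip [289.4, 242.4] 0.82 1278.7593 [474.8 207.3   0.9]
top lid_hinge [194.5, 247.9] 0.71 1330.2684 [719.5 204.1   3.1]
top mat [259.5, 412.3] 0.9 1294.0515 [ 555.1 -214.1    4.6]
top amber_bottle [269.4, 326.8] 0.74 1209.7054 [514.2   0.6  81.2]
side {'vertical_fov': 43.049263371117895, 'cx': 312.46263168890425, 'cy': 228.8479669659394, 'position': array([  73.35567312, -933.17168055, 1075.46093782]), 'rotation': array([ 0.8278341 ,  0.00959302, -0.50601807])}
side medbox [218.3, 281.0] 0.79 1468.1229 [531.2  68.9 101.8]
side latch_axis [192.2, 251.7] 0.58 1531.7543 [508.5 186.8 108.7]
side lid_lip [197.6, 235.1] 0.77 1520.1034 [464.4 190.4 106.5]
side lid_hinge [176.6, 314.5] 0.66 1583.7626 [679.8 169.5 104.2]
side mat [321.6, 352.0] 0.85 1356.5021 [ 557.9 -219.4    4.8]
side amber_bottle [265.7, 295.2] 0.6 1452.7563 [518.3 -24.6  28.4]
```

View pics/top0.png

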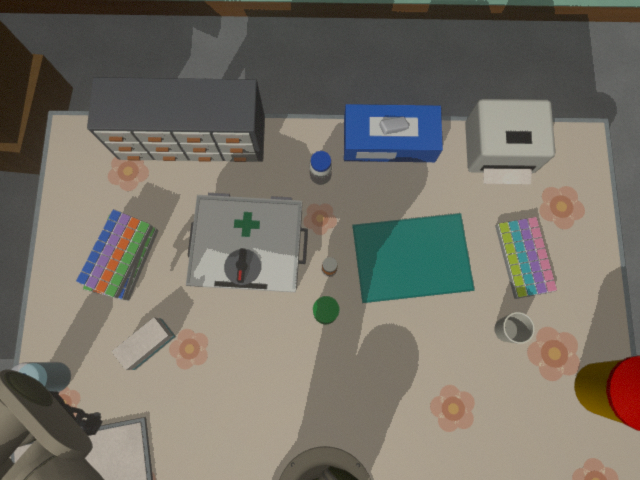

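View pics/side0.png

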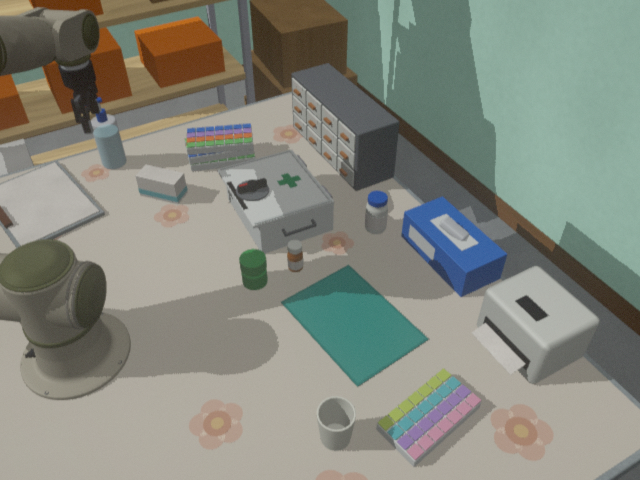

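Run:
```python
from h import *
for c in("top","side"):
    d=np.load(c+"_d.npy");im=np.load(c+"_i.npy");P=cloud(c,d)
    x,y,z=P[...,0],P[...,1],P[...,2]
    reg=(d>0)&(x>420)&(x<720)&(y>30)&(y<340)
    m=reg&(z>92)&(z<112)
    m=cv2.morphologyEx(m.astype('uint8'),cv2.MORPH_OPEN,np.ones((3,3)))>0
    n,l,st,ce=cv2.connectedComponentsWithStats(m.astype('uint8'));k=1+st[1:,4].argmax()
    m=l==k
    print(c,"lid",cv2.minAreaRect(P[m][:,:2].astype('float32')),np.median(z[m]))
    A=np.c_[x[m],y[m],np.ones(m.sum())];print(np.linalg.lstsq(A,z[m],rcond=None)[0])
    w=reg&(z>118)&(z<150)&(np.hypot(x-513,y-190)<60)
    print("wing",w.sum(),cv2.minAreaRect(P[w][:,:2].astype('float32')),np.percentile(z[w],[5,50,95]),P[w].mean(0))
    red=reg&(im[...,0]>100)&(im[...,1]<60)&(z>90);print("red",red.sum(),P[red].mean(0) if red.any() else 0)
    dm=cv2.inRange(im,(0,70,50),(50,150,140))>0
    dm&=(z<15)&(z>-8)&(x>400)&(x<720)&(y<-40)&(y>-400)
    print("mat",cv2.minAreaRect(P[dm][:,:2].astype('float32')),np.median(z[dm]))
    for q in("amber_bottle","crusher","tablet_bottle"):
        for m in cams.masks_of(c,q)[:1]:
            g=m["region"]&(d>0);t=g&(z>np.percentile(z[g],90)-8);print(q,P[t].mean(0).round(),m["confidence"])
```

```text
top lid ((577.11572265625, 192.17404174804688), (251.33367919921875, 227.1337127685547), 87.34089660644531) 104.07305452190917
[-2.96311404e-02  1.12794728e-03  1.20990690e+02]
wing 262 ((514.3201904296875, 193.6189727783203), (76.39908599853516, 22.827617645263672), 4.288771629333496) [122.53598755 132.2442254  136.46056969] [512.83281911 193.54721187 131.65595059]
red 24 [490.33983973 195.90299424 133.41294627]
mat ((562.2144165039062, -214.06121826171875), (197.15011596679688, 277.1352844238281), 7.21277379989624) 4.167099525939875
amber_bottle [527.  -6.  79.] 0.55
crusher [422.   2.  79.] 0.66
tablet_bottle [775.  19. 106.] 0.87
side lid ((577.1898193359375, 191.69482421875), (262.83966064453125, 229.51504516601562), 87.25727081298828) 105.05397683624614
[-2.53051010e-02  6.12451129e-03  1.18387932e+02]
wing 253 ((513.2249755859375, 194.49490356445312), (75.63640594482422, 28.247852325439453), 1.6212167739868164) [119.54875578 130.91911866 136.78386069] [511.60691896 190.64034747 129.53233695]
red 0 0
mat ((595.0803833007812, -133.70567321777344), (109.6456527709961, 110.04320526123047), 12.160304069519043) 5.046388180132681
amber_bottle [526.  -8.  79.] 0.98
tablet_bottle [772.  15. 106.] 0.6
```

```bash
cat >> h.py <<'E'
def plan(pos,rpy,n,start=None,nr=None):
    s=arm.observe() if start is None else None
    p0=np.array(s["tcp_pos"] if s else start[0]);R0=R.from_euler('xyz',s["eef_rot"] if s else start[1])
    R1=R.from_euler('xyz',rpy);dv=(R0.inv()*R1).as_rotvec();dp=(np.array(pos)-p0)/n;nr=nr or n
    for i in range(n):
        Ri=R0*R.from_rotvec(dv*min(i/nr,1))
        print((Ri.inv().apply(dp)/600).round(4).tolist(),(dv/nr/(np.pi/4)).round(4).tolist() if i<nr else 0)
E
python3 - <<'E'
from h import *
plan([512,192.5,240],[np.pi,0,3.095],10)
E
```

```text
[-0.0647, -0.0232, -0.0052] [0.0, 0.0, -0.0479]
[-0.0637, -0.0256, -0.0052] [0.0, 0.0, -0.0479]
[-0.0627, -0.028, -0.0052] [0.0, 0.0, -0.0479]
[-0.0616, -0.0304, -0.0052] [0.0, 0.0, -0.0479]
[-0.0604, -0.0327, -0.0052] [0.0, 0.0, -0.0479]
[-0.0592, -0.0349, -0.0052] [0.0, 0.0, -0.0479]
[-0.0578, -0.0371, -0.0052] [0.0, 0.0, -0.0479]
[-0.0564, -0.0393, -0.0052] [0.0, 0.0, -0.0479]
[-0.0549, -0.0413, -0.0052] [0.0, 0.0, -0.0479]
[-0.0533, -0.0434, -0.0052] [0.0, 0.0, -0.0479]
```

Call:
jog_arm(
  motion=[
    {"claw": 0.6, "delta_pos": [-0.0647, -0.0232, -0.0052], "delta_rot": [0, 0, -0.0479]},
    {"claw": 0.6, "delta_pos": [-0.0637, -0.0256, -0.0052], "delta_rot": [0, 0, -0.0479]},
    {"claw": 0.6, "delta_pos": [-0.0627, -0.028, -0.0052], "delta_rot": [0, 0, -0.0479]},
    {"claw": 0.6, "delta_pos": [-0.0616, -0.0304, -0.0052], "delta_rot": [0, 0, -0.0479]},
    {"claw": 0.6, "delta_pos": [-0.0604, -0.0327, -0.0052], "delta_rot": [0, 0, -0.0479]},
    {"claw": 0.6, "delta_pos": [-0.0592, -0.0349, -0.0052], "delta_rot": [0, 0, -0.0479]},
    {"claw": 0.6, "delta_pos": [-0.0578, -0.0371, -0.0052], "delta_rot": [0, 0, -0.0479]},
    {"claw": 0.6, "delta_pos": [-0.0564, -0.0393, -0.0052], "delta_rot": [0, 0, -0.0479]},
  ],
)

```text
time: 1.8
tcp_pos: [453.7, 248.4, 234.0]
eef_rot: [3.141, 0.0, 3.021]
force: [0.8, 0.3, -0.3]
gripper_width: 51.4
finger_force: 0.0
```

Call:
jog_arm(
  motion=[
    {"claw": 0.6, "delta_pos": [-0.0549, -0.0413, -0.0052], "delta_rot": [0, 0, -0.0479]},
    {"claw": 0.6, "delta_pos": [-0.0533, -0.0434, -0.0052], "delta_rot": [0, 0, -0.0479]},
    {"claw": 0.6, "delta_pos": [0, 0, 0], "delta_rot": [0, 0, 0]},
    {"claw": 0.6, "delta_pos": [0, 0, 0], "delta_rot": [0, 0, 0]},
    {"claw": 0.6, "delta_pos": [0, 0, 0], "delta_rot": [0, 0, 0]},
  ],
)

```text
time: 2.3
tcp_pos: [511.4, 193.1, 240.0]
eef_rot: [3.141, -0.0, 3.096]
force: [0.1, 0.2, -0.1]
gripper_width: 51.4
finger_force: 0.0
```

Run:
```python
from h import *
s=arm.observe();print(s["tcp_pos"],s["eef_rot"],s["force"],s["gripper_width"])
p=cams.camera_params("wrist");im,d=cams.capture("wrist");save("w1",im);P=cloud("wrist",d,p)
print(p)
for q in("latch_axis","lid_lip"):
    for m in cams.mark_of("wrist",q)[:1]:
        r,c=m["position"];ri,ci=int(r),int(c)
        if 0<=ri<480 and 0<=ci<640:print(q,r,c,m["confidence"],d[ri,ci],P[ri,ci])
x,y,z=P[...,0],P[...,1],P[...,2]
n=(d>0)&(np.hypot(x-513,y-192)<55)
w=n&(z>122)&(z<145)
print("wing",w.sum(),cv2.minAreaRect(P[w][:,:2].astype('float32')) if w.any() else 0,np.percentile(z[w],[5,50,95]),np.cov(P[w][:,:2].T))
red=n&(im[...,0]>100)&(im[...,1]<60);print("red",red.sum(),P[red].mean(0))
```

```text
[511.44864794 193.14244889 239.96670307] [ 3.14143917e+00 -3.35131906e-04  3.09554847e+00] [ 0.08494167  0.2198053  -0.09891259] 51.44530714453692
{'vertical_fov': 63.07090517205419, 'cx': 320.14086288621775, 'cy': 238.28615205270862, 'position': array([429.482094  , 196.62554689, 406.07012866]), 'rotation': array([-3.19867072e-01, -8.74796144e-04,  1.52592936e+00])}
latch_axis 220.6 324.6 0.85 281.62134 [505.59448385 196.22770731 134.59558947]
lid_lip 153.2 321.2 0.86 398.37598 [472.29351025 195.93451244   0.58555984]
wing 2146 ((512.653076171875, 195.85153198242188), (75.47232818603516, 23.49441909790039), 5.662717819213867) [130.00026189 133.28340017 134.96058161] [[423.89948777 -17.86618052]
 [-17.86618052  24.66989537]]
red 277 [488.93485738 196.92641903 134.3509462 ]
```

View pics/w1.png

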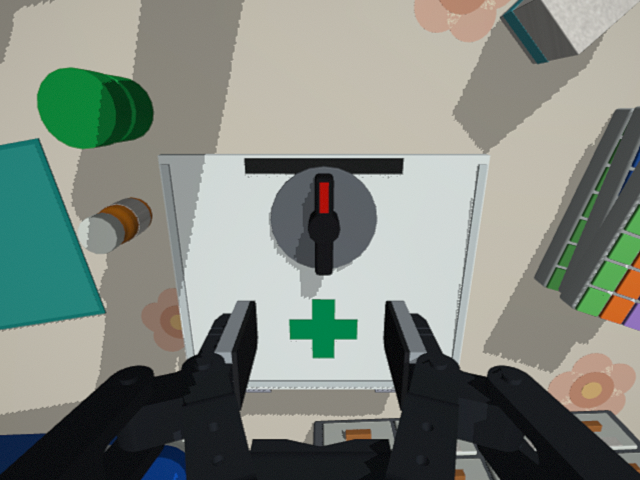

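Call:
jog_arm(
  motion=[
    {"claw": 0.6, "delta_pos": [-0.0015, 0.003, 0.05], "delta_rot": [0, 0, 0]},
    {"claw": 0.6, "delta_pos": [0, 0, 0.06], "delta_rot": [0, 0, 0]},
    {"claw": 0.5, "delta_pos": [0, 0, 0.06], "delta_rot": [0, 0, 0]},
    {"claw": 0.4, "delta_pos": [0, 0, 0.035], "delta_rot": [0, 0, 0]},
    {"claw": 0.3, "delta_pos": [0, 0, 0], "delta_rot": [0, 0, 0]},
    {"claw": 0.2, "delta_pos": [0, 0, 0], "delta_rot": [0, 0, 0]},
    {"claw": 0.0, "delta_pos": [0, 0, 0], "delta_rot": [0, 0, 0]},
    {"claw": 0.0, "delta_pos": [0, 0, 0], "delta_rot": [0, 0, 0]},
  ],
  force=50,
)

```text
time: 3.25
tcp_pos: [513.6, 194.5, 118.4]
eef_rot: [3.141, 0.002, 3.095]
force: [0.0, 0.2, -0.0]
gripper_width: -0.2
finger_force: 0.0
```

Run:
```python
from h import *
s=arm.observe();print(s["tcp_pos"],s["eef_rot"],s["force"],s["gripper_width"],s["finger_force"])
im,d=cams.capture("wrist");save("w2",im)
```

```text
[513.60849218 194.50710698 118.35715494] [3.14114164e+00 2.40691635e-03 3.09522661e+00] [ 0.04577193  0.21630959 -0.02886441] -0.2245120278871878 0.0
```

View pics/w2.png

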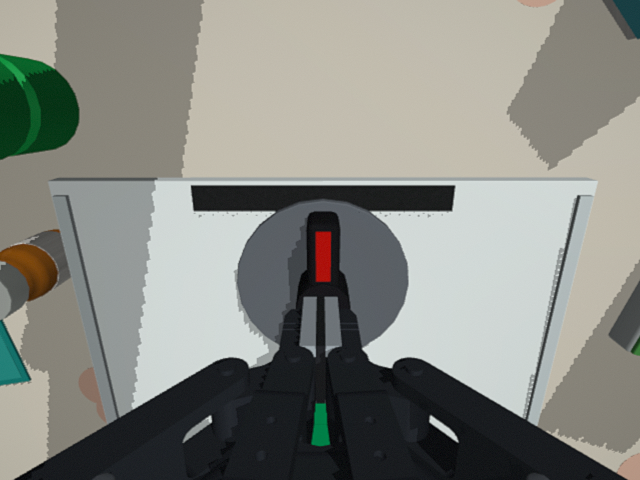

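Run:
```python
from h import *
p=cams.camera_params("wrist");im,d=cams.capture("wrist");P=cloud("wrist",d,p)
print(p["position"])
for r,c in((220,322),(255,322),(280,322),(290,322),(290,305),(295,340),(300,310),(300,335),(310,310),(320,310),(320,322),(345,310),(300,322),(240,270),(300,270),(240,380),(200,322),(300,500)):
    print(r,c,d[r,c],P[r,c].round(1),im[r,c])
```

```text
[431.14125482 197.90486598 284.01645541]
220 322 161.17923 [475.  196.9 128.7] [18 20 19]
255 322 159.79451 [488.2 196.2 134.6] [174  18  13]
280 322 163.70811 [499.5 195.8 134.3] [179  20  14]
290 322 165.39519 [504.2 195.5 134.1] [23 21 24]
290 305 166.8607 [504.5 188.3 132.7] [13 14 14]
295 340 167.02411 [507.3 203.1 133.3] [24 23 28]
300 310 151.35513 [501.5 190.9 148. ] [107 114 119]
300 335 150.64786 [501.6 200.6 148.6] [109 116 120]
310 310 143.51059 [501.3 191.1 156.2] [110 116 120]
320 310 136.81519 [501.3 191.3 163.3] [110 115 120]
320 322 137.42528 [501.8 195.5 162.7] [18 21 22]
345 310 122.23651 [501.3 191.7 178.6] [118 124 129]
300 322 151.29321 [501.6 195.6 148.1] [17 19 22]
240 270 182.21643 [488.5 172.1 111.4] [89 94 99]
300 270 193.36635 [520.1 169.2 110.2] [ 90  96 101]
240 380 182.14668 [490.8 223.3 111.5] [ 90  95 101]
200 322 176.91447 [470.7 197.1 110.7] [70 74 79]
300 500 198.46893 [527.7 285.1 105.8] [207 214 212]
```

Call:
jog_arm(
  motion=[
    {"claw": 0.4, "delta_pos": [0, 0, 0], "delta_rot": [0, 0, 0]},
    {"claw": 0.4, "delta_pos": [0, 0, 0], "delta_rot": [0, 0, 0]},
    {"claw": 0.4, "delta_pos": [0, 0, 0.007], "delta_rot": [0, 0, 0]},
    {"claw": 0.4, "delta_pos": [0, 0, 0.007], "delta_rot": [0, 0, 0]},
    {"claw": 0.4, "delta_pos": [0, 0, 0], "delta_rot": [0, 0, 0]},
  ],
)

```text
time: 3.85
tcp_pos: [512.6, 194.2, 107.7]
eef_rot: [-3.141, -0.002, 3.095]
force: [-0.6, 0.9, -0.8]
gripper_width: 34.0
finger_force: 0.0
```

Run:
```python
from h import *
s=arm.observe();print(s["tcp_pos"],s["eef_rot"],s["force"],s["gripper_width"],s["finger_force"])
p=cams.camera_params("wrist");im,d=cams.capture("wrist");P=cloud("wrist",d,p);save("w3",im[150:450,150:500])
x,y,z=P[...,0],P[...,1],P[...,2]
f=(d>0)&(z>138)&(z<230)&(x<540)
for lo,hi in((138,143),(143,148),(148,153),(153,160)):
    g=f&(z>=lo)&(z<hi);print(lo,g.sum(),P[g].min(0) if g.any() else 0,P[g].max(0) if g.any() else 0)
```

```text
[512.58562254 194.20275007 107.72874175] [-3.14130897e+00 -1.51222618e-03  3.09495060e+00] [-0.56193788  0.91196393 -0.76589535] 33.983578202425264 0.0
138 513 [498.42799187 164.60196145 138.00240894] [523.65125782 224.7755473  142.9952893 ]
143 635 [498.97180484 163.98496772 143.02212438] [524.17700767 225.2216491  147.99550405]
148 703 [499.07410865 163.79875723 148.0068516 ] [523.7665047  225.40749109 152.99095694]
153 1068 [498.64518527 163.80906175 153.00110118] [523.82236539 225.32350105 159.98696408]
```

View pics/w3.png

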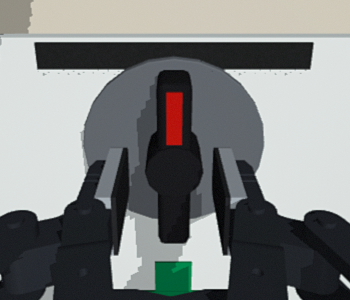

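Run:
```python
from h import *
p=cams.camera_params("wrist");im,d=cams.capture("wrist");P=cloud("wrist",d,p)
x,y,z=P[...,0],P[...,1],P[...,2]
for lo in range(112,140,3):
    g=(d>0)&(abs(y-195)>13.5)&(abs(y-195)<40)&(x>480)&(x<540)&(z>=lo)&(z<lo+3);print(lo,g.sum(),P[g].min(0).round() if g.any() else 0,P[g].max(0).round() if g.any() else 0)
```

```text
112 1188 [480. 157. 112.] [526. 235. 114.]
115 0 0 0
118 0 0 0
121 0 0 0
124 0 0 0
127 0 0 0
130 11 [504. 177. 132.] [519. 212. 133.]
133 88 [502. 177. 133.] [523. 217. 136.]
136 215 [499. 166. 136.] [524. 223. 139.]
139 320 [499. 165. 139.] [523. 224. 142.]
```

Call:
jog_arm(
  motion=[
    {"claw": 0.4, "delta_pos": [0, 0, 0.01], "delta_rot": [0, 0, 0]},
    {"claw": 0.4, "delta_pos": [0, 0, 0.012], "delta_rot": [0, 0, 0]},
    {"claw": 0.4, "delta_pos": [0, 0, 0], "delta_rot": [0, 0, 0]},
  ],
)

```text
time: 4.25
tcp_pos: [512.3, 194.2, 94.1]
eef_rot: [-3.141, -0.002, 3.095]
force: [0.7, 0.5, 0.6]
gripper_width: 34.3
finger_force: 0.0
```

Call:
jog_arm(
  motion=[
    {"claw": 0.2, "delta_pos": [0, 0, 0], "delta_rot": [0, 0, 0]},
    {"claw": 0.1, "delta_pos": [0, 0, 0], "delta_rot": [0, 0, 0]},
    {"claw": 0.0, "delta_pos": [0, 0, 0], "delta_rot": [0, 0, 0]},
    {"claw": 0.0, "delta_pos": [0, 0, 0], "delta_rot": [0, 0, 0]},
    {"claw": 0.0, "delta_pos": [0, 0, 0], "delta_rot": [0, 0, 0]},
  ],
  force=50,
)

```text
time: 4.75
tcp_pos: [513.1, 195.4, 95.7]
eef_rot: [3.14, 0.001, 3.095]
force: [0.2, 7.3, -1.4]
gripper_width: 12.9
finger_force: 51.5
```

Call:
jog_arm(
  motion=[
    {"claw": 0.0, "delta_pos": [0, 0.0015, 0.003], "delta_rot": [0, 0, 0]},
    {"claw": 0.0, "delta_pos": [0, 0, 0.0035], "delta_rot": [0, 0, 0]},
    {"claw": 0.0, "delta_pos": [0, 0, 0], "delta_rot": [0, 0, 0]},
  ],
)

```text
time: 5.05
tcp_pos: [512.7, 195.5, 92.2]
eef_rot: [3.141, -0.0, 3.095]
force: [-6.9, 1.3, 9.7]
gripper_width: 12.4
finger_force: 52.9
```

Call:
jog_arm(
  motion=[
    {"claw": 0.0, "delta_pos": [0, 0, 0.0017], "delta_rot": [0, 0, 0]},
    {"claw": 0.0, "delta_pos": [0, 0, 0], "delta_rot": [0, 0, 0]},
  ],
)

```text
time: 5.25
tcp_pos: [512.6, 195.5, 91.5]
eef_rot: [3.141, -0.0, 3.095]
force: [-7.6, 0.7, 10.5]
gripper_width: 12.4
finger_force: 53.0
```

Call:
jog_arm(
  motion=[
    {"claw": 0.0, "delta_pos": [0.001, 0, 0.0017], "delta_rot": [0, 0, 0]},
    {"claw": 0.0, "delta_pos": [0, 0, 0.0017], "delta_rot": [0, 0, 0]},
    {"claw": 0.0, "delta_pos": [0, 0, 0], "delta_rot": [0, 0, 0]},
  ],
)

```text
time: 5.55
tcp_pos: [512.4, 195.6, 89.8]
eef_rot: [3.141, 0.001, 3.095]
force: [-7.6, 1.5, 13.5]
gripper_width: 12.6
finger_force: 53.5
```

Call:
jog_arm(
  motion=[
    {"claw": 0.0, "delta_pos": [0, 0, 0.0017], "delta_rot": [0, 0, 0]},
    {"claw": 0.0, "delta_pos": [0, 0, 0], "delta_rot": [0, 0, 0]},
  ],
)

```text
time: 5.75
tcp_pos: [512.2, 195.6, 88.9]
eef_rot: [3.141, 0.0, 3.095]
force: [-9.6, 1.0, 14.3]
gripper_width: 12.5
finger_force: 53.7
```

Call:
jog_arm(
  motion=[
    {"claw": 0.0, "delta_pos": [0, 0, 0.0017], "delta_rot": [0, 0, 0]},
    {"claw": 0.0, "delta_pos": [0, 0, 0], "delta_rot": [0, 0, 0]},
  ],
)

```text
time: 5.95
tcp_pos: [512.1, 195.6, 88.0]
eef_rot: [3.141, 0.0, 3.095]
force: [-10.3, 0.3, 16.3]
gripper_width: 12.9
finger_force: 53.9
```

Call:
jog_arm(
  motion=[
    {"claw": 0.0, "delta_pos": [0, 0, 0.0017], "delta_rot": [0, 0, 0]},
    {"claw": 0.0, "delta_pos": [0, 0, 0], "delta_rot": [0, 0, 0]},
  ],
)

```text
time: 6.15
tcp_pos: [512.0, 195.6, 87.1]
eef_rot: [3.141, -0.0, 3.095]
force: [-10.0, 1.1, 17.2]
gripper_width: 12.1
finger_force: 54.2
```

Call:
jog_arm(
  motion=[
    {"claw": 0.0, "delta_pos": [0, 0, 0.0017], "delta_rot": [0, 0, 0]},
    {"claw": 0.0, "delta_pos": [0, 0, 0], "delta_rot": [0, 0, 0]},
  ],
)

```text
time: 6.35
tcp_pos: [512.1, 195.6, 86.9]
eef_rot: [3.141, 0.0, 3.095]
force: [-14.2, 0.2, 24.5]
gripper_width: 12.4
finger_force: 55.2
```

Run:
```python
from h import *
s=arm.observe();print(s["tcp_pos"],s["force"],s["ft_torque"],s["joints"])
p=cams.camera_params("wrist");im,d=cams.capture("wrist");P=cloud("wrist",d,p)
x,y,z=P[...,0],P[...,1],P[...,2]
g=(d>0)&(z>85)&(z<108)&(x>462)&(x<530)&(abs(y-195)>50)&(abs(y-195)<115)
A=np.c_[x[g]-512,y[g]-195,np.ones(g.sum())]
print(g.sum(),np.linalg.lstsq(A,z[g],rcond=None)[0])
w=(d>0)&(z>115)&(z<140)&(x<502)&(x>478)&(abs(y-195)<8);print("wing top",np.median(z[w]))
d2=np.load("top_d.npy")
imt,dt=cams.capture("top");Pt=cloud("top",dt);P0=cloud("top",d2)
for n,Q,D in(("t0",P0,d2),("t1",Pt,dt)):
    m=(D>0)&(abs(Q[...,1]-130)<20)&(Q[...,0]>465)&(Q[...,0]<490)&(Q[...,2]>80);print(n,m.sum(),np.median(Q[m][:,2]))
```

```text
[512.07786897 195.6252434   86.92525662] [-14.156524     0.18596854  24.48876326] [-0.04791073  1.9856743  -0.0585897 ] [ 1.50974494e-01  4.86610461e-01  1.58337191e+00  3.39001350e-04
  1.07122481e+00 -1.37386923e+00]
43664 [ 1.98064623e-02 -8.94777925e-04  9.76273113e+01]
wing top 124.44034796815141
t0 191 106.99006586330029
t1 398 359.8218891220821
```

Call:
jog_arm(
  motion=[
    {"claw": 0.0, "delta_pos": [0.002, 0, 0], "delta_rot": [0, 0, 0]},
    {"claw": 0.0, "delta_pos": [0, 0, 0], "delta_rot": [0, 0, 0.1]},
    {"claw": 0.0, "delta_pos": [0, 0, 0], "delta_rot": [0, 0, 0.1]},
    {"claw": 0.0, "delta_pos": [0, 0, 0], "delta_rot": [0, 0, 0]},
  ],
)

```text
time: 6.85
tcp_pos: [512.1, 195.8, 87.0]
eef_rot: [3.14, 0.003, 2.936]
force: [-7.7, 1.7, 20.8]
gripper_width: 12.5
finger_force: 54.6
```

Turned 9° without stopping dead; continue.

Call:
jog_arm(
  motion=[
    {"claw": 0.0, "delta_pos": [0, 0, 0.0008], "delta_rot": [0, 0, 0.13]},
    {"claw": 0.0, "delta_pos": [0, 0, 0], "delta_rot": [0, 0, 0.13]},
    {"claw": 0.0, "delta_pos": [0, 0, 0], "delta_rot": [0, 0, 0.13]},
    {"claw": 0.0, "delta_pos": [0, 0, 0], "delta_rot": [0, 0, 0.13]},
    {"claw": 0.0, "delta_pos": [0, 0, 0], "delta_rot": [0, 0, 0]},
  ],
)

```text
time: 7.35
tcp_pos: [512.3, 196.2, 87.0]
eef_rot: [3.138, 0.003, 2.527]
force: [-9.0, 3.3, 23.3]
gripper_width: 12.4
finger_force: 55.0
```

Call:
jog_arm(
  motion=[
    {"claw": 0.0, "delta_pos": [0, 0, 0], "delta_rot": [0, 0, 0.13]},
    {"claw": 0.0, "delta_pos": [0, 0, 0], "delta_rot": [0, 0, 0.13]},
    {"claw": 0.0, "delta_pos": [0, 0, 0], "delta_rot": [0, 0, 0.13]},
    {"claw": 0.0, "delta_pos": [0, 0, 0], "delta_rot": [0, 0, 0.13]},
    {"claw": 0.0, "delta_pos": [0, 0, 0], "delta_rot": [0, 0, 0]},
  ],
)

```text
time: 7.85
tcp_pos: [512.6, 196.5, 87.0]
eef_rot: [3.136, 0.001, 2.118]
force: [-6.4, 4.1, 21.3]
gripper_width: 12.5
finger_force: 54.8
```

Call:
jog_arm(
  motion=[
    {"claw": 0.0, "delta_pos": [0, 0, 0], "delta_rot": [0, 0, 0.13]},
    {"claw": 0.0, "delta_pos": [0, 0, 0], "delta_rot": [0, 0, 0.13]},
    {"claw": 0.0, "delta_pos": [0, 0, 0], "delta_rot": [0, 0, 0.13]},
    {"claw": 0.0, "delta_pos": [0, 0, 0], "delta_rot": [0, 0, 0.13]},
    {"claw": 0.0, "delta_pos": [0, 0, 0], "delta_rot": [0, 0, 0]},
  ],
)

```text
time: 8.35
tcp_pos: [513.0, 196.6, 87.0]
eef_rot: [3.135, -0.002, 1.71]
force: [-5.0, 6.2, 21.4]
gripper_width: 12.5
finger_force: 54.6
```

Call:
jog_arm(
  motion=[
    {"claw": 0.0, "delta_pos": [0, 0, 0], "delta_rot": [0, 0, 0.13]},
    {"claw": 0.0, "delta_pos": [0, 0, 0], "delta_rot": [0, 0, 0.02]},
    {"claw": 0.0, "delta_pos": [0, 0, -0.004], "delta_rot": [0, 0, 0]},
    {"claw": 0.0, "delta_pos": [0, 0, -0.006], "delta_rot": [0, 0, 0]},
    {"claw": 0.0, "delta_pos": [0, 0, -0.006], "delta_rot": [0, 0, 0]},
    {"claw": 0.0, "delta_pos": [0, 0, -0.006], "delta_rot": [0, 0, 0]},
    {"claw": 0.0, "delta_pos": [0, 0, 0], "delta_rot": [0, 0, 0]},
  ],
)

```text
time: 9.05
tcp_pos: [514.3, 196.5, 97.9]
eef_rot: [3.133, -0.003, 1.594]
force: [16.9, 9.4, -8.4]
gripper_width: 12.2
finger_force: 51.7
```

Call:
jog_arm(
  motion=[
    {"claw": 0.0, "delta_pos": [0, -0.003, 0.004], "delta_rot": [0, 0, 0]},
    {"claw": 0.0, "delta_pos": [0, 0, 0], "delta_rot": [0, 0, 0]},
    {"claw": 0.53, "delta_pos": [0, 0, 0], "delta_rot": [0, 0, 0]},
    {"claw": 0.53, "delta_pos": [0, 0, 0], "delta_rot": [0, 0, 0]},
    {"claw": 0.53, "delta_pos": [0, 0, -0.05], "delta_rot": [0, 0, 0]},
    {"claw": 0.53, "delta_pos": [0, 0, -0.08], "delta_rot": [0, 0, 0]},
    {"claw": 0.53, "delta_pos": [0, 0, -0.07], "delta_rot": [0, 0, 0]},
    {"claw": 0.53, "delta_pos": [0, 0, 0], "delta_rot": [0, 0, 0]},
  ],
)

```text
time: 9.85
tcp_pos: [511.4, 195.5, 220.4]
eef_rot: [3.132, -0.001, 1.595]
force: [-0.7, 0.2, -0.0]
gripper_width: 45.4
finger_force: 0.0
```

```bash
cat >> h.py <<'E'
b=np.radians(-2.66);ex=np.array([np.cos(b),np.sin(b),0]);ey=np.array([-np.sin(b),np.cos(b),0]);ez=np.array([0,0,1.])
H=np.array([680.3,187.2,92])
def lidpose(th,al,s,w,gap=0,back=0,off=25):
    E=np.array([-218*np.cos(th),218*np.sin(th)]);t=np.array([np.cos(al),-np.sin(al)]);n=np.array([np.sin(al),np.cos(al)])
    d=np.array([np.cos(th),-np.sin(th)])
    q=E+s*(d if th>al else t)+(w/2-gap)*n+(off-back)*t
    M=np.c_[ey,n[0]*ex+n[1]*ez,t[0]*ex+t[1]*ez]
    return H+q[0]*ex+q[1]*ez,R.from_matrix(M).as_euler('xyz')
E
python3 - <<'E'
from h import *
s=arm.observe();print(s["tcp_pos"],s["eef_rot"],s["force"],s["gripper_width"],s["joints"])
p=cams.camera_params("wrist");im,d=cams.capture("wrist");P=cloud("wrist",d,p)
save("w4",im)
x,y,z=P[...,0],P[...,1],P[...,2]
g=(d>0)&(z>92)&(z<116)&(x>470)&(x<640)&(y>205)&(y<300)&(np.hypot(x-513,y-195)>50)
A=np.c_[x[g]-512,y[g]-195,np.ones(g.sum())]
print(g.sum(),np.linalg.lstsq(A,z[g],rcond=None)[0])
e=(d>0)&(z>95)&(z<118)&(abs(y-220)<10);print("front edge x",np.percentile(x[e],[0.2,1,2]))
w=(d>0)&(z>125)&(z<145)&(np.hypot(x-513,y-195)<50);print(cv2.minAreaRect(P[w][:,:2].astype('float32')))
a=np.radians(40)
for bk in(60,0):
    q,r=lidpose(.044,a,10,45,5,bk);print(q,r)
plan(*lidpose(.044,a,10,45,5,60),8)
E
```

```text
[511.41715174 195.46649518 220.36817719] [ 3.13158776e+00 -9.73488237e-04  1.59500544e+00] [-0.72952792  0.16135513 -0.00444959] 45.360649001359945 [ 1.51177836e-01  3.48622965e-01  1.41811577e+00 -3.07780960e-04
  1.36480630e+00  1.27035027e-01]
27948 [-4.37148163e-02 -3.07019668e-04  1.08243091e+02]
front edge x [464.28489546 465.83653253 467.90382839]
((513.9065551757812, 195.9968719482422), (23.084827423095703, 75.3105697631836), 8.805813789367676)
[454.85184039 197.67412794 131.06437328] [2.26892803 0.         1.52437057]
[500.76498304 195.54104275  92.4971167 ] [2.26892803 0.         1.52437057]
[0.0008, -0.0116, 0.0179] [-0.1381, -0.005, 0.0105]
[0.0007, -0.0135, 0.0165] [-0.1381, -0.005, 0.0105]
[0.0007, -0.0152, 0.0149] [-0.1381, -0.005, 0.0105]
[0.0006, -0.0167, 0.0132] [-0.1381, -0.005, 0.0105]
[0.0005, -0.0181, 0.0113] [-0.1381, -0.005, 0.0105]
[0.0004, -0.0192, 0.0093] [-0.1381, -0.005, 0.0105]
[0.0003, -0.0201, 0.0071] [-0.1381, -0.005, 0.0105]
[0.0001, -0.0207, 0.0049] [-0.1381, -0.005, 0.0105]
```

View pics/w4.png

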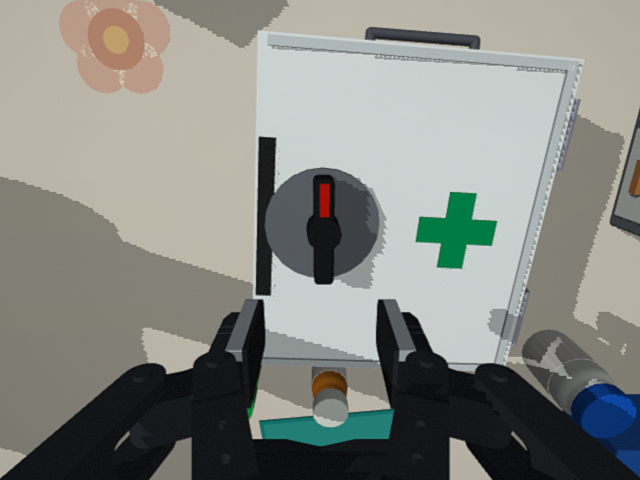

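Call:
jog_arm(
  motion=[
    {"claw": 0.53, "delta_pos": [0.0008, -0.0116, 0.0179], "delta_rot": [-0.1381, -0.005, 0.0105]},
    {"claw": 0.53, "delta_pos": [0.0007, -0.0135, 0.0165], "delta_rot": [-0.1381, -0.005, 0.0105]},
    {"claw": 0.53, "delta_pos": [0.0007, -0.0152, 0.0149], "delta_rot": [-0.1381, -0.005, 0.0105]},
    {"claw": 0.53, "delta_pos": [0.0006, -0.0167, 0.0132], "delta_rot": [-0.1381, -0.005, 0.0105]},
    {"claw": 0.53, "delta_pos": [0.0005, -0.0181, 0.0113], "delta_rot": [-0.1381, -0.005, 0.0105]},
    {"claw": 0.53, "delta_pos": [0.0004, -0.0192, 0.0093], "delta_rot": [-0.1381, -0.005, 0.0105]},
    {"claw": 0.53, "delta_pos": [0.0003, -0.0201, 0.0071], "delta_rot": [-0.1381, -0.005, 0.0105]},
    {"claw": 0.53, "delta_pos": [0.0001, -0.0207, 0.0049], "delta_rot": [-0.1381, -0.005, 0.0105]},
  ],
)

```text
time: 10.7
tcp_pos: [464.7, 187.0, 145.3]
eef_rot: [2.423, 0.032, 1.508]
force: [0.3, -0.8, -0.2]
gripper_width: 45.2
finger_force: 0.0
```

Call:
jog_arm(
  motion=[
    {"claw": 0.53, "delta_pos": [0, 0, 0], "delta_rot": [0, 0, 0]},
    {"claw": 0.53, "delta_pos": [0, 0, 0], "delta_rot": [0, 0, 0]},
  ],
)

```text
time: 10.9
tcp_pos: [466.0, 187.1, 146.7]
eef_rot: [2.423, 0.032, 1.508]
force: [0.0, 0.6, -0.2]
gripper_width: 45.4
finger_force: 0.0
```

Run:
```python
from h import *
s=arm.observe();print(s["tcp_pos"],s["eef_rot"],s["force"],s["gripper_width"],s["joints"])
p=cams.camera_params("wrist");im,d=cams.capture("wrist");P=cloud("wrist",d,p);save("w5",im)
# fingertips in tool frame
Rt=R.from_euler('xyz',s["eef_rot"]);L=Rt.inv().apply((P-s["tcp_pos"]).reshape(-1,3)).reshape(P.shape)
g=(d>0)&(abs(L[...,0])<14)&(abs(L[...,1])<45)&(L[...,2]<0)&(L[...,2]>-60)
for sgn in(1,-1):
    k=g&(sgn*L[...,1]>15);print(sgn,k.sum(),L[k].max(0) if k.any() else 0,np.percentile(L[k][:,2],[50,99]) if k.any() else 0)
plan(*lidpose(.044,np.radians(40),10,45,5,0),3)
```

```text
[466.04975598 187.13966671 146.68238583] [2.42343588 0.03196698 1.50816368] [ 0.03235273  0.61942542 -0.23548134] 45.3914319750535 [ 0.28746856  0.10861077  2.1477492  -0.90132764  0.32218849  1.12427156]
1 2320 [ 11.6847708   36.45157599 -25.43937584] [-46.75830438 -27.60366484]
-1 2302 [ 11.725059   -22.30763289 -25.61505028] [-46.86256294 -27.45086045]
[0.0068, -0.0058, 0.035] [-0.0653, 0.0144, 0.0046]
[0.0064, -0.0076, 0.0347] [-0.0653, 0.0144, 0.0046]
[0.006, -0.0094, 0.0344] [-0.0653, 0.0144, 0.0046]
```

View pics/w5.png

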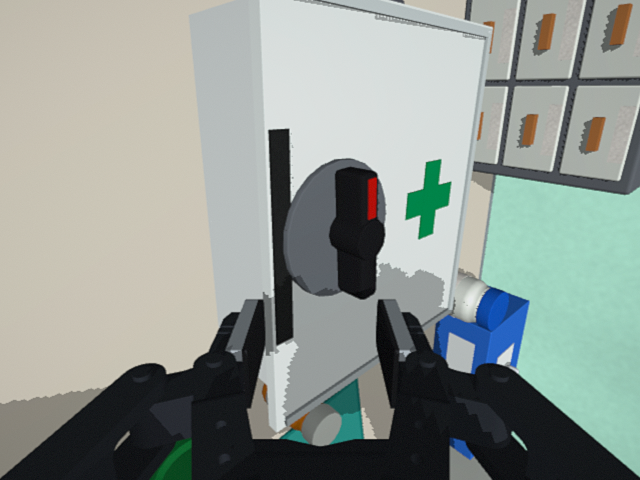

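```bash
sed -i 's/return H+q\[0\]/return H-65*ey+q[0]/' h.py
python3 - <<'E'
from h import *
a=np.radians(52)
A=lidpose(.044,a,8,36,4,60);B=lidpose(.044,a,8,36,4,0);print(A,B)
plan(*A,6);print();plan(*B,4,start=A)
E
```

```text
(array([454.14437792, 132.63688417, 131.48445628]), array([2.47836754e+00, 2.22044605e-16, 1.52437057e+00])) (array([491.04426459, 130.92254712,  84.20381107]), array([2.47836754e+00, 2.22044605e-16, 1.52437057e+00]))
[-0.0152, -0.005, 0.002] [0.0118, 0.0074, 0.0015]
[-0.0152, -0.005, 0.002] [0.0118, 0.0074, 0.0015]
[-0.0152, -0.005, 0.0019] [0.0118, 0.0074, 0.0015]
[-0.0152, -0.0049, 0.0019] [0.0118, 0.0074, 0.0015]
[-0.0152, -0.0049, 0.0018] [0.0118, 0.0074, 0.0015]
[-0.0153, -0.0049, 0.0018] [0.0118, 0.0074, 0.0015]

[0.0, 0.0, 0.025] [0.0, 0.0, 0.0]
[0.0, 0.0, 0.025] [0.0, 0.0, 0.0]
[0.0, 0.0, 0.025] [0.0, 0.0, 0.0]
[0.0, 0.0, 0.025] [0.0, 0.0, 0.0]
```

Call:
jog_arm(
  motion=[
    {"claw": 0.42, "delta_pos": [-0.0152, -0.005, 0.002], "delta_rot": [0.0118, 0.0074, 0.0015]},
    {"claw": 0.42, "delta_pos": [-0.0152, -0.005, 0.002], "delta_rot": [0.0118, 0.0074, 0.0015]},
    {"claw": 0.42, "delta_pos": [-0.0152, -0.005, 0.0019], "delta_rot": [0.0118, 0.0074, 0.0015]},
    {"claw": 0.42, "delta_pos": [-0.0152, -0.0049, 0.0019], "delta_rot": [0.0118, 0.0074, 0.0015]},
    {"claw": 0.42, "delta_pos": [-0.0152, -0.0049, 0.0018], "delta_rot": [0.0118, 0.0074, 0.0015]},
    {"claw": 0.42, "delta_pos": [-0.0153, -0.0049, 0.0018], "delta_rot": [0.0118, 0.0074, 0.0015]},
    {"claw": 0.42, "delta_pos": [0, 0, 0], "delta_rot": [0, 0, 0]},
  ],
)

```text
time: 11.65
tcp_pos: [454.5, 131.7, 131.9]
eef_rot: [2.477, -0.0, 1.522]
force: [0.2, -0.8, 1.0]
gripper_width: 36.0
finger_force: 0.0
```

Run:
```python
from h import *
s=arm.observe();print(s["tcp_pos"],s["eef_rot"],s["gripper_width"],s["joints"])
plan(*lidpose(.044,np.radians(52),8,36,4,0),5)
```

```text
[454.45625626 131.71529638 131.87179999] [ 2.47685155e+00 -3.39481430e-04  1.52229929e+00] 35.97448383029173 [ 0.08191262  0.04195102  2.24106567 -0.38726794  0.21331543  0.48238752]
[0.0003, -0.0002, 0.02] [0.0004, 0.0003, -0.0005]
[0.0003, -0.0002, 0.02] [0.0004, 0.0003, -0.0005]
[0.0003, -0.0002, 0.02] [0.0004, 0.0003, -0.0005]
[0.0003, -0.0002, 0.02] [0.0004, 0.0003, -0.0005]
[0.0003, -0.0002, 0.02] [0.0004, 0.0003, -0.0005]
```

Call:
jog_arm(
  motion=[
    {"claw": 0.42, "delta_pos": [0, 0, 0.02], "delta_rot": [0, 0, 0]},
    {"claw": 0.42, "delta_pos": [0, 0, 0.02], "delta_rot": [0, 0, 0]},
    {"claw": 0.42, "delta_pos": [0, 0, 0.02], "delta_rot": [0, 0, 0]},
    {"claw": 0.42, "delta_pos": [0, 0, 0.02], "delta_rot": [0, 0, 0]},
    {"claw": 0.42, "delta_pos": [0, 0, 0.02], "delta_rot": [0, 0, 0]},
    {"claw": 0.42, "delta_pos": [0, 0, 0], "delta_rot": [0, 0, 0]},
  ],
)

```text
time: 12.25
tcp_pos: [491.5, 131.0, 83.7]
eef_rot: [2.478, 0.001, 1.524]
force: [-1.1, 1.1, -0.4]
gripper_width: 35.6
finger_force: 0.0
```

Run:
```python
from h import *
s=arm.observe();print(s["tcp_pos"],s["eef_rot"],s["force"],s["joints"])
im,d=cams.capture("wrist");i2,_=cams.capture("side");save("w6",np.hstack([im[150:450,100:500],cv2.resize(i2[80:280,150:400],(375,300))]))
cur=(s["tcp_pos"],s["eef_rot"])
D=np.degrees
ths=np.linspace(.1,1.8,32)
prev=cur
for th in ths:
    al=np.radians(np.interp(D(th),[5,45,100],[52,54,72]));sv=np.interp(D(th),[5,50],[8,20]);w=36
    N=lidpose(th,al,sv,w)
    R0=R.from_euler('xyz',prev[1]);dp=R0.inv().apply(N[0]-prev[0])/600;dr=(R0.inv()*R.from_euler('xyz',N[1])).as_rotvec()/(np.pi/4)
    print(round(th,3),dp.round(4).tolist(),dr.round(3).tolist(),N[0].round());prev=N
```

```text
[491.53702129 131.04385242  83.7488963 ] [2.47779920e+00 5.42149135e-04 1.52426637e+00] [-1.07535654  1.0904376  -0.43967675] [ 0.07018464  0.22794652  2.20110365 -0.94698534  0.08903421  1.03686131]
0.1 [-0.0003, 0.0201, -0.0158] [0.002, 0.001, 0.0] [495. 131.  99.]
0.155 [-0.0, 0.014, -0.0125] [0.003, -0.0, -0.0] [497. 131. 110.]
0.21 [0.0, 0.0147, -0.0118] [0.003, 0.0, 0.0] [500. 131. 121.]
0.265 [-0.0, 0.0154, -0.011] [0.003, -0.0, 0.0] [503. 130. 132.]
0.319 [-0.0, 0.016, -0.0102] [0.003, 0.0, 0.0] [507. 130. 142.]
0.374 [0.0, 0.0166, -0.0093] [0.003, 0.0, 0.0] [511. 130. 153.]
0.429 [0.0, 0.0171, -0.0084] [0.003, 0.0, -0.0] [517. 130. 163.]
0.484 [-0.0, 0.0176, -0.0075] [0.003, 0.0, -0.0] [522. 129. 173.]
0.539 [0.0, 0.018, -0.0066] [0.003, -0.0, -0.0] [529. 129. 183.]
0.594 [-0.0, 0.0184, -0.0056] [0.003, -0.0, -0.0] [535. 129. 192.]
0.648 [-0.0, 0.0188, -0.0046] [0.003, -0.0, 0.0] [543. 129. 201.]
0.703 [-0.0, 0.0191, -0.0036] [0.003, 0.0, -0.0] [551. 128. 209.]
0.758 [0.0, 0.0193, -0.0026] [0.003, 0.0, 0.0] [559. 128. 218.]
0.813 [-0.0, 0.0189, -0.0014] [0.013, 0.0, -0.0] [5
[... 473 characters left out ...]
52 [0.0, 0.0171, 0.0032] [0.023, -0.0, 0.0] [643. 124. 266.]
1.306 [-0.0, 0.017, 0.0038] [0.023, -0.0, 0.0] [653. 123. 269.]
1.361 [-0.0, 0.0169, 0.0045] [0.023, 0.0, -0.0] [663. 123. 271.]
1.416 [0.0, 0.0167, 0.0051] [0.023, 0.0, 0.0] [673. 122. 272.]
1.471 [-0.0, 0.0166, 0.0058] [0.023, -0.0, -0.0] [684. 122. 273.]
1.526 [0.0, 0.0164, 0.0064] [0.023, -0.0, 0.0] [694. 121. 273.]
1.581 [-0.0, 0.0161, 0.007] [0.023, -0.0, 0.0] [705. 121. 273.]
1.635 [0.0, 0.0159, 0.0077] [0.023, 0.0, -0.0] [716. 120. 272.]
1.69 [-0.0, 0.0156, 0.0083] [0.023, 0.0, -0.0] [726. 120. 271.]
1.745 [-0.0, 0.0153, 0.0089] [0.023, -0.0, 0.0] [736. 120. 269.]
1.8 [-0.0, 0.0157, 0.0089] [0.0, 0.0, -0.0] [747. 119. 267.]
```

View pics/w6.png

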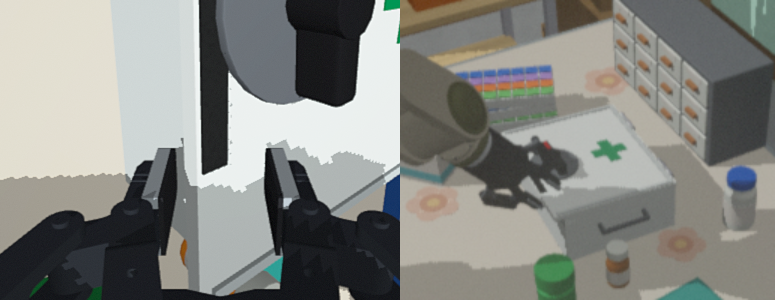

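Call:
jog_arm(
  motion=[
    {"claw": 0.42, "delta_pos": [0, 0.01, -0.008], "delta_rot": [0, 0, 0]},
    {"claw": 0.42, "delta_pos": [0, 0.01, -0.008], "delta_rot": [0, 0, 0]},
    {"claw": 0.42, "delta_pos": [0, 0.014, -0.0125], "delta_rot": [0.003, 0, 0]},
    {"claw": 0.42, "delta_pos": [0, 0.0147, -0.0118], "delta_rot": [0.003, 0, 0]},
    {"claw": 0.42, "delta_pos": [0, 0, 0], "delta_rot": [0, 0, 0]},
  ],
)

```text
time: 12.85
tcp_pos: [497.1, 130.8, 121.4]
eef_rot: [2.485, 0.0, 1.524]
force: [-9.9, 1.0, -1.4]
gripper_width: 36.0
finger_force: 4.2
```

Run:
```python
from h import *
s=arm.observe();print(s["tcp_pos"],s["eef_rot"],s["force"],s["joints"], lidpose(.21,np.radians(52.4),10,36))
p=cams.camera_params("wrist");im,d=cams.capture("wrist");P=cloud("wrist",d,p)
q=(P-H)@np.c_[ex,ey,ez]
g=(d>0)&(q[...,0]<-20)&(q[...,0]>-225)&(q[...,1]>-30)&(q[...,1]<110)&(q[...,2]>10)&(q[...,2]<150)&~((abs(q[...,0]+168)<50)&(abs(q[...,1])<50))
print(g.sum(),np.median(np.arctan2(q[g][:,2]-8,-q[g][:,0])))
```

```text
[497.10642369 130.81935613 121.41342126] [2.48546730e+00 1.62947042e-04 1.52406572e+00] [-9.85982159  0.98276469 -1.35403978] [ 0.06763291  0.15044542  2.1487547  -0.35549253  0.20174932  0.43952414] (array([499.88031935, 130.5120316 , 120.6967336 ]), array([2.48534885, 0.        , 1.52437057]))
12887 0.2060980392908823
```

Call:
jog_arm(
  motion=[
    {"claw": 0.42, "delta_pos": [0, 0.0154, -0.011], "delta_rot": [0.003, 0, 0]},
    {"claw": 0.42, "delta_pos": [0, 0.016, -0.0102], "delta_rot": [0.003, 0, 0]},
    {"claw": 0.42, "delta_pos": [0, 0.0166, -0.0093], "delta_rot": [0.003, 0, 0]},
    {"claw": 0.42, "delta_pos": [0, 0.0171, -0.0084], "delta_rot": [0.003, 0, 0]},
    {"claw": 0.42, "delta_pos": [0, 0.0176, -0.0075], "delta_rot": [0.003, 0, 0]},
    {"claw": 0.42, "delta_pos": [0, 0.018, -0.0066], "delta_rot": [0.003, 0, 0]},
    {"claw": 0.42, "delta_pos": [0, 0, 0], "delta_rot": [0, 0, 0]},
  ],
)

```text
time: 13.6
tcp_pos: [527.8, 129.9, 184.9]
eef_rot: [2.494, -0.001, 1.525]
force: [-4.1, 1.7, -0.9]
gripper_width: 35.8
finger_force: 1.6
```

Call:
jog_arm(
  motion=[
    {"claw": 0.42, "delta_pos": [0, 0.0184, -0.0056], "delta_rot": [0.003, 0, 0]},
    {"claw": 0.42, "delta_pos": [0, 0.0188, -0.0046], "delta_rot": [0.003, 0, 0]},
    {"claw": 0.42, "delta_pos": [0, 0.0191, -0.0036], "delta_rot": [0.003, 0, 0]},
    {"claw": 0.42, "delta_pos": [0, 0.0193, -0.0026], "delta_rot": [0.003, 0, 0]},
    {"claw": 0.42, "delta_pos": [0, 0, 0], "delta_rot": [0, 0, 0]},
  ],
)

```text
time: 14.1
tcp_pos: [558.4, 128.2, 219.3]
eef_rot: [2.504, -0.001, 1.525]
force: [-2.6, 0.1, -0.7]
gripper_width: 36.1
finger_force: 1.0
```

```bash
cat > chk.py <<'E'
from h import *
import sys
s=arm.observe();print(s["tcp_pos"],s["eef_rot"],s["force"],s["joints"])
p=cams.camera_params("wrist");im,d=cams.capture("wrist");P=cloud("wrist",d,p);save("w_"+str(round(s["time"],2)),im)
q=(P-H)@np.c_[ex,ey,ez]
r=np.hypot(q[...,0],q[...,2])
g=(d>0)&(r>30)&(r<215)&(q[...,1]>-20)&(q[...,1]<110)&(q[...,2]>5)&(q[...,0]<80)&~((abs(r-168)<50)&(abs(q[...,1])<50))
print(g.sum(),np.percentile(np.arctan2(q[g][:,2],-q[g][:,0]),[10,50,90]))
E
python3 chk.py
```

```text
[558.39650763 128.21846573 219.3497843 ] [ 2.50356914e+00 -9.67446796e-04  1.52489788e+00] [-2.60195785  0.12950471 -0.71052764] [ 0.04869326  0.11540875  1.86701027 -0.11075067  0.52589699  0.17252042]
2057 [0.06208153 0.82020662 0.90714933]
```

Call:
jog_arm(
  motion=[
    {"claw": 0.42, "delta_pos": [0, 0.0189, -0.0014], "delta_rot": [0.013, 0, 0]},
    {"claw": 0.42, "delta_pos": [0, 0.0185, -0.0003], "delta_rot": [0.023, 0, 0]},
    {"claw": 0.42, "delta_pos": [0, 0.0185, -0.0008], "delta_rot": [0.023, 0, 0]},
    {"claw": 0.42, "delta_pos": [0, 0.0186, -0.0002], "delta_rot": [0.023, 0, 0]},
    {"claw": 0.42, "delta_pos": [0, 0.0183, 0.0005], "delta_rot": [0.023, 0, 0]},
    {"claw": 0.42, "delta_pos": [0, 0.0173, 0.0012], "delta_rot": [0.023, 0, 0]},
    {"claw": 0.42, "delta_pos": [0, 0.0173, 0.0019], "delta_rot": [0.023, 0, 0]},
    {"claw": 0.42, "delta_pos": [0, 0.0172, 0.0025], "delta_rot": [0.023, 0, 0]},
  ],
)

```text
time: 14.95
tcp_pos: [631.0, 124.8, 263.8]
eef_rot: [2.643, -0.0, 1.525]
force: [-2.0, -0.4, -0.1]
gripper_width: 36.1
finger_force: 0.7
```

Call:
jog_arm(
  motion=[
    {"claw": 0.42, "delta_pos": [0, 0.0171, 0.0032], "delta_rot": [0.023, 0, 0]},
    {"claw": 0.42, "delta_pos": [0, 0.017, 0.0038], "delta_rot": [0.023, 0, 0]},
    {"claw": 0.42, "delta_pos": [0, 0.0169, 0.0045], "delta_rot": [0.023, 0, 0]},
    {"claw": 0.42, "delta_pos": [0, 0.0167, 0.0051], "delta_rot": [0.023, 0, 0]},
    {"claw": 0.42, "delta_pos": [0, 0, 0], "delta_rot": [0, 0, 0]},
  ],
)

```text
time: 15.45
tcp_pos: [672.5, 122.5, 273.3]
eef_rot: [2.714, -0.0, 1.524]
force: [0.4, -0.0, -0.0]
gripper_width: 36.0
finger_force: 0.0
```

```bash
python3 chk.py; python3 -c "
from h import *
print(lidpose(1.416,np.radians(65.8),20,36))"
```

```text
[672.50194106 122.52042158 273.27744057] [ 2.71408640e+00 -3.11222666e-04  1.52441267e+00] [ 0.3631863  -0.03812784 -0.02423681] [ 0.02055098  0.39457617  1.28109889 -0.03184276  1.03946078  0.07719318]
2317 [1.41835784 1.42048612 1.42159745]
(array([673.42639272, 122.44923002, 272.20811647]), array([2.71922297e+00, 2.22044605e-16, 1.52437057e+00]))
```

Call:
jog_arm(
  motion=[
    {"claw": 0.38, "delta_pos": [0, 0.0166, 0.0058], "delta_rot": [0.023, 0, 0]},
    {"claw": 0.38, "delta_pos": [0, 0.0164, 0.0064], "delta_rot": [0.023, 0, 0]},
    {"claw": 0.35, "delta_pos": [0, 0.0161, 0.007], "delta_rot": [0.023, 0, 0]},
    {"claw": 0.35, "delta_pos": [0, 0.0159, 0.0077], "delta_rot": [0.023, 0, 0]},
    {"claw": 0.35, "delta_pos": [0, 0.008, 0.0042], "delta_rot": [0.012, 0, 0]},
    {"claw": 0.35, "delta_pos": [0, 0.008, 0.0042], "delta_rot": [0.012, 0, 0]},
    {"claw": 0.35, "delta_pos": [0, 0, 0], "delta_rot": [0, 0, 0]},
  ],
)

```text
time: 16.2
tcp_pos: [724.7, 120.1, 272.2]
eef_rot: [2.805, -0.0, 1.524]
force: [0.5, -1.1, -0.9]
gripper_width: 29.9
finger_force: 0.3
```

Call:
jog_arm(
  motion=[
    {"claw": 0.35, "delta_pos": [0, 0.0077, 0.0045], "delta_rot": [0.012, 0, 0]},
    {"claw": 0.35, "delta_pos": [0, 0.0077, 0.0045], "delta_rot": [0.011, 0, 0]},
    {"claw": 0.35, "delta_pos": [0, 0.0078, 0.0045], "delta_rot": [0, 0, 0]},
    {"claw": 0.35, "delta_pos": [0, 0.0078, 0.0045], "delta_rot": [0, 0, 0]},
    {"claw": 0.35, "delta_pos": [0, 0, 0], "delta_rot": [0, 0, 0]},
  ],
)

```text
time: 16.7
tcp_pos: [746.0, 118.9, 268.1]
eef_rot: [2.823, 0.0, 1.524]
force: [-0.6, -0.8, 0.4]
gripper_width: 29.8
finger_force: 0.0
```

```bash
python3 chk.py; python3 -c "
from h import *
print(lidpose(1.8,np.radians(72),20,36))"
```

```text
[745.9710563  118.92560052 268.06126599] [2.82344087e+00 2.45049240e-04 1.52401612e+00] [-0.56153937 -0.82894937  0.36441895] [ 0.01023641  0.63850508  0.88912734 -0.01876137  1.29634984  0.0591697 ]
7337 [1.83534359 1.84347256 1.84788635]
(array([747.03862548, 119.02926888, 266.60772391]), array([2.82743339, 0.        , 1.52437057]))
```

Call:
jog_arm(
  motion=[
    {"claw": 1.0, "delta_pos": [0, 0, 0], "delta_rot": [0, 0, 0]},
    {"claw": 1.0, "delta_pos": [0, 0, 0], "delta_rot": [0, 0, 0]},
    {"claw": 1.0, "delta_pos": [0, 0, 0], "delta_rot": [0, 0, 0]},
    {"claw": 1.0, "delta_pos": [0, 0.008, -0.025], "delta_rot": [0, 0, 0]},
    {"claw": 1.0, "delta_pos": [0, 0.008, -0.025], "delta_rot": [0, 0, 0]},
    {"claw": 1.0, "delta_pos": [0, 0.008, -0.025], "delta_rot": [0, 0, 0]},
    {"claw": 1.0, "delta_pos": [0, 0, 0], "delta_rot": [0, 0, 0]},
  ],
)

```text
time: 17.45
tcp_pos: [745.9, 119.0, 318.6]
eef_rot: [2.819, -0.0, 1.524]
force: [-0.1, 0.1, 0.7]
gripper_width: 85.7
finger_force: 0.0
```

```bash
python3 chk.py
python3 - <<'E'
from h import *
plan([560,150,330],[np.pi,0,np.pi/2-0.046+0],6)
E
```

```text
[745.91700644 119.03420639 318.56435428] [ 2.81858590e+00 -4.95896632e-05  1.52407250e+00] [-0.1086478   0.05879459  0.71730182] [ 0.01038743  0.63577714  0.76817596 -0.01829357  1.41514672  0.05701561]
7830 [1.83540642 1.84428849 1.84826786]
[0.0062, -0.0481, -0.0199] [0.068, 0.0, -0.0001]
[0.0062, -0.0491, -0.0173] [0.068, 0.0, -0.0001]
[0.0062, -0.0499, -0.0146] [0.068, 0.0, -0.0001]
[0.0062, -0.0507, -0.0119] [0.068, 0.0, -0.0001]
[0.0062, -0.0512, -0.0092] [0.068, 0.0, -0.0001]
[0.0062, -0.0516, -0.0065] [0.068, 0.0, -0.0001]
```

Call:
jog_arm(
  motion=[
    {"claw": 0.6, "delta_pos": [0.0062, -0.0481, -0.0199], "delta_rot": [0.068, 0, 0]},
    {"claw": 0.6, "delta_pos": [0.0062, -0.0491, -0.0173], "delta_rot": [0.068, 0, 0]},
    {"claw": 0.6, "delta_pos": [0.0062, -0.0499, -0.0146], "delta_rot": [0.068, 0, 0]},
    {"claw": 0.6, "delta_pos": [0.0062, -0.0507, -0.0119], "delta_rot": [0.068, 0, 0]},
    {"claw": 0.6, "delta_pos": [0.0062, -0.0512, -0.0092], "delta_rot": [0.068, 0, 0]},
    {"claw": 0.6, "delta_pos": [0.0062, -0.0516, -0.0065], "delta_rot": [0.068, 0, 0]},
    {"claw": 0.6, "delta_pos": [0, 0, 0], "delta_rot": [0, 0, -0.18]},
    {"claw": 0.6, "delta_pos": [0, 0, 0], "delta_rot": [0, 0, -0.18]},
  ],
)

```text
time: 18.3
tcp_pos: [559.2, 150.2, 328.7]
eef_rot: [-3.139, -0.001, 1.813]
force: [0.2, -0.7, -0.7]
gripper_width: 51.6
finger_force: 0.0
```

Call:
jog_arm(
  motion=[
    {"claw": 0.6, "delta_pos": [0, 0, 0], "delta_rot": [0, 0, -0.18]},
    {"claw": 0.6, "delta_pos": [0, 0, 0], "delta_rot": [0, 0, -0.18]},
    {"claw": 0.6, "delta_pos": [0, 0, 0], "delta_rot": [0, 0, -0.18]},
    {"claw": 0.6, "delta_pos": [0, 0, 0], "delta_rot": [0, 0, -0.18]},
    {"claw": 0.6, "delta_pos": [0, 0, 0], "delta_rot": [0, 0, -0.18]},
    {"claw": 0.6, "delta_pos": [0, 0, 0], "delta_rot": [0, 0, -0.18]},
    {"claw": 0.6, "delta_pos": [0, 0, 0], "delta_rot": [0, 0, -0.18]},
    {"claw": 0.6, "delta_pos": [0, 0, 0], "delta_rot": [0, 0, -0.18]},
  ],
)

```text
time: 19.1
tcp_pos: [559.6, 150.0, 328.3]
eef_rot: [-3.141, -0.004, 2.944]
force: [-0.0, 0.4, -0.6]
gripper_width: 51.2
finger_force: 0.0
```

Run:
```python
from h import *
s=arm.observe();print(s["tcp_pos"],s["eef_rot"])
plan([590,187,280],[np.pi,0,3.095],4)
```

```text
[559.5606458  150.00274527 328.2577742 ] [-3.14063906 -0.00365527  2.9435566 ]
[-0.0095, 0.0176, 0.0201] [-0.0002, -0.0012, -0.0482]
[-0.0101, 0.0173, 0.0201] [-0.0002, -0.0012, -0.0482]
[-0.0107, 0.0169, 0.0201] [-0.0002, -0.0012, -0.0482]
[-0.0114, 0.0164, 0.0201] [-0.0002, -0.0012, -0.0482]
```

Call:
jog_arm(
  motion=[
    {"claw": 0.6, "delta_pos": [-0.0095, 0.0176, 0.02], "delta_rot": [0, -0.0012, -0.0482]},
    {"claw": 0.6, "delta_pos": [-0.0101, 0.0173, 0.02], "delta_rot": [0, -0.0012, -0.0482]},
    {"claw": 0.6, "delta_pos": [-0.0107, 0.0169, 0.02], "delta_rot": [0, -0.0012, -0.0482]},
    {"claw": 0.6, "delta_pos": [-0.0114, 0.0164, 0.02], "delta_rot": [0, -0.0012, -0.0482]},
    {"claw": 0.6, "delta_pos": [0, 0, 0], "delta_rot": [0, 0, 0]},
    {"claw": 0.6, "delta_pos": [0, 0, 0], "delta_rot": [0, 0, 0]},
  ],
)

```text
time: 19.7
tcp_pos: [590.7, 187.1, 281.1]
eef_rot: [-3.141, 0.001, 3.089]
force: [-0.2, -0.4, -0.3]
gripper_width: 51.4
finger_force: 0.0
```

Run:
```python
from h import *
s=arm.observe();print(s["tcp_pos"],s["eef_rot"])
p=cams.camera_params("wrist");im,d=cams.capture("wrist");P=cloud("wrist",d,p);save("w7",im)
x,y,z=P[...,0],P[...,1],P[...,2]
for q in("cover",):
    for m in cams.mark_of("wrist",q)[:2]:
        r,c=map(int,m["position"]);print("mark",m,P[r,c] if r<480 else 0)
g=(d>0)&(z>56)&(z<76)&(x>540)&(x<670)&(abs(y-190)<80)&(im[...,2].astype(int)>im[...,0].astype(int)+40)
print(g.sum(),cv2.minAreaRect(P[g][:,:2].astype('float32')) if g.any() else 0, P[g].mean(0),np.percentile(z[g],[5,50,95]),np.cov(P[g][:,:2].T))
print(im[g].mean(0))
```

```text
[590.67999747 187.08142831 281.14123369] [-3.14084660e+00  1.22467013e-03  3.08892208e+00]
mark {'position': [203.3, 325.5], 'confidence': 0.7} [597.36599919 191.4520015   70.46841154]
861 ((603.3880615234375, 191.24411010742188), (13.914748191833496, 59.66611862182617), 87.60193634033203) [601.29065173 191.50508013  70.10682934] [67.59635708 70.5186719  71.88120282] [[305.70378469  -9.77931799]
 [ -9.77931799  16.88608047]]
[ 25.41811847  82.96515679 173.85365854]
```

View pics/w7.png

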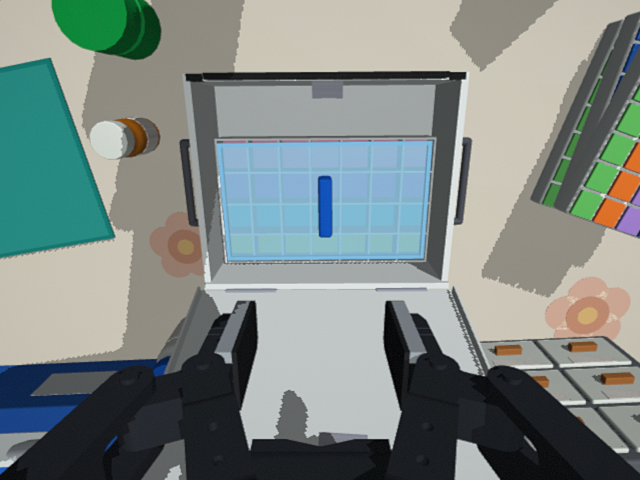

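Call:
jog_arm(
  motion=[
    {"claw": 0.5, "delta_pos": [-0.0104, 0.004, 0.05], "delta_rot": [0, 0, 0]},
    {"claw": 0.5, "delta_pos": [-0.0104, 0.0041, 0.07], "delta_rot": [0, 0, 0]},
    {"claw": 0.5, "delta_pos": [0, 0, 0.08], "delta_rot": [0, 0, 0]},
    {"claw": 0.5, "delta_pos": [0, 0, 0.08], "delta_rot": [0, 0, 0]},
    {"claw": 0.5, "delta_pos": [0, 0, 0.06], "delta_rot": [0, 0, 0]},
    {"claw": 0.5, "delta_pos": [0, 0, 0.04], "delta_rot": [0, 0, 0]},
    {"claw": 0.5, "delta_pos": [0, 0, 0.02], "delta_rot": [0, 0, 0]},
    {"claw": 0.5, "delta_pos": [0, 0, 0], "delta_rot": [0, 0, 0]},
  ],
)

```text
time: 20.6
tcp_pos: [603.5, 190.7, 41.0]
eef_rot: [-3.141, 0.001, 3.089]
force: [0.5, -0.4, 1.0]
gripper_width: 42.3
finger_force: 0.0
```

Run:
```python
from h import *
s=arm.observe();print(s["tcp_pos"],s["eef_rot"],s["force"])
p=cams.camera_params("wrist");im,d=cams.capture("wrist");P=cloud("wrist",d,p);save("w8",im)
L=R.from_euler('xyz',s["eef_rot"]).inv().apply((P-s["tcp_pos"]).reshape(-1,3)).reshape(P.shape)
g=(d>0)&(im[...,2].astype(int)>im[...,0].astype(int)+40)&(P[...,2]>58)&(P[...,2]<78)&(abs(L[...,1])<20)
print(g.sum(),L[g].min(0),L[g].max(0),np.percentile(P[g][:,2],[5,50,95]))
k=(d>0)&(abs(L[...,0])<14)&(abs(L[...,1])>18)&(abs(L[...,1])<40)&(L[...,2]>-60)
print(np.histogram(L[k][:,2],bins=np.arange(-60,30,5)))
```

```text
[603.48769194 190.65934635  41.00807752] [-3.14082980e+00  5.46532948e-04  3.08867335e+00] [ 0.5356635 -0.3529527  1.0409683]
4842 [-30.82217864  -7.13001915 -31.8184455 ] [ 30.06148461   7.56806631 -17.05175806] [66.26973166 70.53968599 71.61216262]
(array([ 825,  897,  794,  730,  664,  507,  186,    2,    0,    0,   99,
       3803,    0,    0,    0,    0,    0]), array([-60, -55, -50, -45, -40, -35, -30, -25, -20, -15, -10,  -5,   0,
         5,  10,  15,  20,  25]))
```

Call:
jog_arm(
  motion=[
    {"claw": 0.5, "delta_pos": [0, 0, 0.012], "delta_rot": [0, 0, 0]},
    {"claw": 0.5, "delta_pos": [0, 0, 0.011], "delta_rot": [0, 0, 0]},
    {"claw": 0.3, "delta_pos": [0, 0, 0], "delta_rot": [0, 0, 0]},
    {"claw": 0.15, "delta_pos": [0, 0, 0], "delta_rot": [0, 0, 0]},
    {"claw": 0.0, "delta_pos": [0, 0, 0], "delta_rot": [0, 0, 0]},
    {"claw": 0.0, "delta_pos": [0, 0, 0], "delta_rot": [0, 0, 0]},
    {"claw": 0.0, "delta_pos": [0, 0, 0], "delta_rot": [0, 0, 0]},
  ],
  force=40,
)

```text
time: 21.35
tcp_pos: [603.9, 191.0, 28.1]
eef_rot: [-3.141, 0.002, 3.089]
force: [-0.7, -0.1, 2.5]
gripper_width: 13.0
finger_force: 40.8
```

Call:
jog_arm(
  motion=[
    {"claw": 0.0, "delta_pos": [0, 0, -0.01], "delta_rot": [0, 0, 0]},
    {"claw": 0.0, "delta_pos": [0, 0, -0.02], "delta_rot": [0, 0, 0]},
    {"claw": 0.0, "delta_pos": [0, 0, -0.03], "delta_rot": [0, 0, 0]},
    {"claw": 0.0, "delta_pos": [0, 0, -0.04], "delta_rot": [0, 0, 0]},
    {"claw": 0.0, "delta_pos": [0, 0, -0.05], "delta_rot": [0, 0, 0]},
    {"claw": 0.0, "delta_pos": [0, 0, -0.05], "delta_rot": [0, 0, 0]},
    {"claw": 0.0, "delta_pos": [0, 0, -0.03], "delta_rot": [0, 0, 0]},
    {"claw": 0.0, "delta_pos": [0, 0, 0], "delta_rot": [0, 0, 0]},
  ],
)

```text
time: 22.15
tcp_pos: [604.7, 191.2, 169.4]
eef_rot: [3.141, 0.008, 3.089]
force: [0.7, 0.2, -1.3]
gripper_width: 13.2
finger_force: 40.5
```

Run:
```python
from h import *
s=arm.observe();print(s["tcp_pos"],s["eef_rot"],s["force"],s["gripper_width"],s["finger_force"])
p=cams.camera_params("wrist");im,d=cams.capture("wrist");P=cloud("wrist",d,p);save("w9",im)
L=R.from_euler('xyz',s["eef_rot"]).inv().apply((P-s["tcp_pos"]).reshape(-1,3)).reshape(P.shape)
g=(d>0)&(im[...,2].astype(int)>im[...,0].astype(int)+60)&(im[...,0]<60)&(abs(L[...,1])<10)&(L[...,2]>-45)&(L[...,2]<5)
print("fin",g.sum(),L[g].min(0),L[g].max(0))
k=(d>0)&(L[...,2]>-22)&(L[...,2]<10)&(L[...,0]>5)&(abs(L[...,1])<110)&(abs(L[...,1])>30)
A=np.c_[L[k][:,:2],np.ones(k.sum())];print(k.sum(),np.linalg.lstsq(A,L[k][:,2],rcond=None)[0],L[k].min(0),L[k].max(0))
plan([562,-214,s["tcp_pos"][2]],[np.pi,0,np.pi+np.radians(7.2)],14)
```

```text
[604.70292305 191.19916206 169.3929568 ] [3.14103854 0.00776136 3.08926176] [ 0.67708358  0.2011692  -1.28340873] 13.174424271742367 40.47468602657318
fin 5700 [-30.03828894  -7.03999795 -44.76818664] [ 30.48433784   6.80599463 -19.7632741 ]
54387 [-5.17676156e-03 -9.31090610e-04 -1.68143086e+01] [   5.00173605 -109.07392772  -19.87026084] [ 63.51773667 108.87946344 -11.52881097]
[0.0025, -0.0484, -0.0003] [-0.0, 0.0004, -0.0162]
[0.0031, -0.0484, -0.0003] [-0.0, 0.0004, -0.0162]
[0.0037, -0.0483, -0.0003] [-0.0, 0.0004, -0.0162]
[0.0043, -0.0483, -0.0003] [-0.0, 0.0004, -0.0162]
[0.0049, -0.0482, -0.0003] [-0.0, 0.0004, -0.0162]
[0.0055, -0.0482, -0.0003] [-0.0, 0.0004, -0.0162]
[0.0061, -0.0481, -0.0003] [-0.0, 0.0004, -0.0162]
[0.0067, -0.048, -0.0003] [-0.0, 0.0004, -0.0162]
[0.0074, -0.0479, -0.0003] [-0.0, 0.0004, -0.0162]
[0.008, -0.0478, -0.0003] [-0.0, 0.0004, -0.0162]
[0.0086, -0.0477, -0.0003] [-0.0, 0.0004, -0.0162]
[0.0092, -0.0476, -0.0003] [-0.0, 0.0004, -0.0162]
[0.0098, -0.0475, -0.0003] [-0.0, 0.0004, -0.0162]
[0.0104, -0.0474, -0.0003] [-0.0, 0.0004, -0.0162]
```

View pics/w9.png

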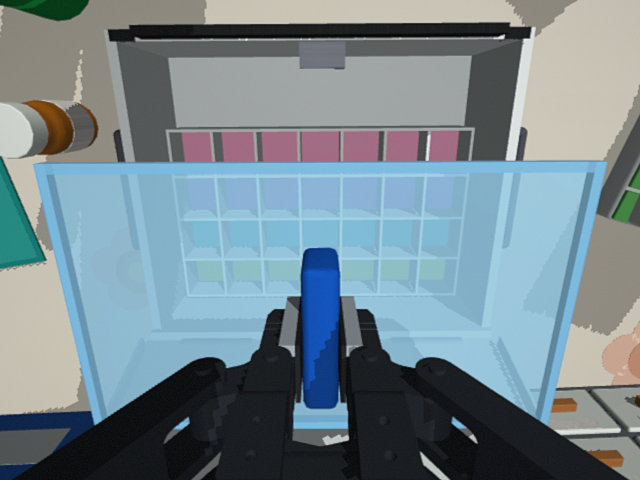

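Call:
jog_arm(
  motion=[
    {"claw": 0.0, "delta_pos": [0.0015, -0.024, 0], "delta_rot": [0, -0.004, -0.008]},
    {"claw": 0.0, "delta_pos": [0.0025, -0.04, 0], "delta_rot": [0, -0.004, -0.016]},
    {"claw": 0.0, "delta_pos": [0.0031, -0.0484, 0], "delta_rot": [0, 0, -0.0162]},
    {"claw": 0.0, "delta_pos": [0.0037, -0.0483, 0], "delta_rot": [0, 0, -0.0162]},
    {"claw": 0.0, "delta_pos": [0.0043, -0.0483, 0], "delta_rot": [0, 0, -0.0162]},
    {"claw": 0.0, "delta_pos": [0.0049, -0.0482, 0], "delta_rot": [0, 0, -0.0162]},
    {"claw": 0.0, "delta_pos": [0.0055, -0.0482, 0], "delta_rot": [0, 0, -0.0162]},
    {"claw": 0.0, "delta_pos": [0.0061, -0.0481, 0], "delta_rot": [0, 0, -0.0162]},
  ],
)

```text
time: 23.0
tcp_pos: [581.2, -22.9, 164.3]
eef_rot: [-3.141, 0.006, -3.099]
force: [-0.1, -0.1, -1.0]
gripper_width: 12.9
finger_force: 40.4
```

Call:
jog_arm(
  motion=[
    {"claw": 0.0, "delta_pos": [0.0067, -0.048, 0], "delta_rot": [0, 0, -0.0162]},
    {"claw": 0.0, "delta_pos": [0.0074, -0.0479, 0], "delta_rot": [0, 0, -0.0162]},
    {"claw": 0.0, "delta_pos": [0.008, -0.0478, 0], "delta_rot": [0, 0, -0.0162]},
    {"claw": 0.0, "delta_pos": [0.0086, -0.0477, 0], "delta_rot": [0, 0, -0.0162]},
    {"claw": 0.0, "delta_pos": [0.0092, -0.04, 0], "delta_rot": [0, 0, -0.0162]},
    {"claw": 0.0, "delta_pos": [0.0098, -0.03, 0], "delta_rot": [0, 0, -0.0162]},
    {"claw": 0.0, "delta_pos": [0, 0, 0], "delta_rot": [0, 0, 0]},
    {"claw": 0.0, "delta_pos": [0, 0, 0], "delta_rot": [0, 0, 0]},
  ],
)

```text
time: 23.8
tcp_pos: [563.1, -179.8, 164.7]
eef_rot: [-3.141, 0.006, -3.024]
force: [-0.4, 1.3, -1.1]
gripper_width: 13.2
finger_force: 40.4
```

Run:
```python
from h import *
s=arm.observe();print(s["tcp_pos"],s["eef_rot"],s["force"],s["gripper_width"])
p=cams.camera_params("wrist");im,d=cams.capture("wrist");P=cloud("wrist",d,p)
L=R.from_euler('xyz',s["eef_rot"]).inv().apply((P-s["tcp_pos"]).reshape(-1,3)).reshape(P.shape)
k=(d>0)&(L[...,2]>-22)&(L[...,2]<-8)&(L[...,0]>5)&(abs(L[...,1])<110)&(abs(L[...,1])>30)
A=np.c_[L[k][:,:2],np.ones(k.sum())];print(k.sum(),np.linalg.lstsq(A,L[k][:,2],rcond=None)[0])
i,dt=cams.capture("top");i2,ds=cams.capture("side")
for c in("top","side"):
    for m in cams.mark_of(c,"lid_lip")[:1]:print(c,m)
plan([561,-214,60],[np.pi,0,np.pi+np.radians(7.2)],5)
```

```text
[ 563.13790578 -179.78599201  164.72820079] [-3.14106627  0.00638121 -3.02352086] [-0.4108554   1.25010381 -1.12345104] 13.185436159549486
54433 [-5.05838025e-03 -1.02174472e-03 -1.68282226e+01]
top {'position': [137.0, 239.6], 'confidence': 0.94}
side {'position': [100.2, 331.1], 'confidence': 0.65}
[0.0027, -0.0114, 0.0352] [-0.0004, 0.002, -0.0014]
[0.0026, -0.0114, 0.0352] [-0.0004, 0.002, -0.0014]
[0.0026, -0.0114, 0.0352] [-0.0004, 0.002, -0.0014]
[0.0025, -0.0114, 0.0352] [-0.0004, 0.002, -0.0014]
[0.0025, -0.0114, 0.0352] [-0.0004, 0.002, -0.0014]
```

Call:
jog_arm(
  motion=[
    {"claw": 0.0, "delta_pos": [0.0027, -0.0114, 0.0352], "delta_rot": [0, 0.002, 0]},
    {"claw": 0.0, "delta_pos": [0.0026, -0.0114, 0.0352], "delta_rot": [0, 0.002, 0]},
    {"claw": 0.0, "delta_pos": [0.0026, -0.0114, 0.0352], "delta_rot": [0, 0.002, 0]},
    {"claw": 0.0, "delta_pos": [0.0025, -0.0114, 0.0352], "delta_rot": [0, 0.002, 0]},
    {"claw": 0.0, "delta_pos": [0.0025, -0.0114, 0.0352], "delta_rot": [0, 0.002, 0]},
    {"claw": 0.0, "delta_pos": [0, 0, 0.04], "delta_rot": [0, 0, 0]},
    {"claw": 0.0, "delta_pos": [0, 0, 0.04], "delta_rot": [0, 0, 0]},
    {"claw": 0.0, "delta_pos": [0, 0, 0], "delta_rot": [0, 0, 0]},
  ],
)

```text
time: 24.85
tcp_pos: [559.3, -213.4, 9.2]
eef_rot: [3.14, -0.005, -3.022]
force: [0.7, 0.9, -2.2]
gripper_width: 13.1
finger_force: 40.3
```

Run:
```python
from h import *
s=arm.observe();print(s["tcp_pos"],s["eef_rot"],s["force"],s["gripper_width"])
p=cams.camera_params("wrist");im,d=cams.capture("wrist");P=cloud("wrist",d,p);z=P[...,2]
dm=(cv2.inRange(im,(0,70,50),(60,170,160))>0)&(z>0)&(z<8)&(d>0)
print(dm.sum(),P[dm].min(0),P[dm].max(0),np.median(z[dm]))
```

```text
[ 559.25193025 -213.35683577    9.23041287] [ 3.13967204 -0.00460066 -3.02196409] [ 0.70476654  0.90595778 -2.23982312] 13.125696636805145
78040 [ 445.47104229 -359.79905262    1.12512563] [669.57768978 -63.43631463   7.49322835] 4.135889210640613
```

Call:
jog_arm(
  motion=[
    {"claw": 0.0, "delta_pos": [0, 0, 0.012], "delta_rot": [0, 0, 0]},
    {"claw": 0.0, "delta_pos": [0, 0, 0.01], "delta_rot": [0, 0, 0]},
    {"claw": 0.0, "delta_pos": [0, 0, 0.004], "delta_rot": [0, 0, 0]},
    {"claw": 0.0, "delta_pos": [0, 0, 0], "delta_rot": [0, 0, 0]},
  ],
)

```text
time: 25.3
tcp_pos: [560.8, -214.7, -3.5]
eef_rot: [-3.14, -0.0, -3.022]
force: [-0.1, 0.2, -1.0]
gripper_width: 13.1
finger_force: 40.4
```

Call:
jog_arm(
  motion=[
    {"claw": 0.0, "delta_pos": [0, 0, 0.002], "delta_rot": [0, 0, 0]},
    {"claw": 0.0, "delta_pos": [0, 0, 0.002], "delta_rot": [0, 0, 0]},
    {"claw": 0.0, "delta_pos": [0, 0, 0], "delta_rot": [0, 0, 0]},
  ],
)

```text
time: 25.6
tcp_pos: [560.8, -214.8, -5.8]
eef_rot: [-3.14, 0.0, -3.023]
force: [0.2, -0.3, -0.9]
gripper_width: 12.9
finger_force: 40.4
```

Call:
jog_arm(
  motion=[
    {"claw": 0.0, "delta_pos": [0, 0, 0.002], "delta_rot": [0, 0, 0]},
    {"claw": 0.0, "delta_pos": [0, 0, 0.002], "delta_rot": [0, 0, 0]},
    {"claw": 0.0, "delta_pos": [0, 0, 0], "delta_rot": [0, 0, 0]},
  ],
)

```text
time: 25.9
tcp_pos: [560.8, -214.8, -8.4]
eef_rot: [-3.14, -0.0, -3.022]
force: [-0.2, 1.1, -0.5]
gripper_width: 13.0
finger_force: 40.4
```

Call:
jog_arm(
  motion=[
    {"claw": 0.0, "delta_pos": [0, 0, 0.002], "delta_rot": [0, 0, 0]},
    {"claw": 0.0, "delta_pos": [0, 0, 0.001], "delta_rot": [0, 0, 0]},
    {"claw": 0.0, "delta_pos": [0, 0, 0], "delta_rot": [0, 0, 0]},
  ],
)

```text
time: 26.2
tcp_pos: [561.0, -214.9, -9.0]
eef_rot: [-3.139, 0.0, -3.022]
force: [-4.0, 2.0, 8.6]
gripper_width: 13.2
finger_force: 41.8
```

Contact (8.6 N). Release gently and retreat straight up.

Call:
jog_arm(
  motion=[
    {"claw": 0.0, "delta_pos": [0, 0, -0.001], "delta_rot": [0, 0, 0]},
    {"claw": 0.3, "delta_pos": [0, 0, 0], "delta_rot": [0, 0, 0]},
    {"claw": 0.5, "delta_pos": [0, 0, 0], "delta_rot": [0, 0, 0]},
    {"claw": 0.5, "delta_pos": [0, 0, 0], "delta_rot": [0, 0, 0]},
    {"claw": 0.5, "delta_pos": [0, 0, -0.02], "delta_rot": [0, 0, 0]},
    {"claw": 0.5, "delta_pos": [0, 0, -0.07], "delta_rot": [0, 0, 0]},
    {"claw": 0.5, "delta_pos": [0, 0, -0.08], "delta_rot": [0, 0, 0]},
    {"claw": 0.5, "delta_pos": [0, 0, -0.08], "delta_rot": [0, 0, 0]},
  ],
)

```text
time: 27.0
tcp_pos: [560.6, -214.4, 143.2]
eef_rot: [-3.14, 0.0, -3.022]
force: [0.7, -0.3, -0.5]
gripper_width: 42.9
finger_force: 0.0
```

Run:
```python
from h import *
s=arm.observe();print(s["tcp_pos"],s["force"])
p=cams.camera_params("wrist");im,d=cams.capture("wrist");P=cloud("wrist",d,p)
x,y,z=P[...,0],P[...,1],P[...,2];I=im.astype(int)
f=(d>0)&(z>25)&(z<40)&(I[...,2]>I[...,0]+60)&(np.hypot(x-560,y+214)<80)
print("fin",f.sum(),cv2.minAreaRect(P[f][:,:2].astype('float32')),np.median(z[f]))
k=(d>0)&(z>5.5)&(z<14)&(np.hypot(x-560,y+214)<130)&(I[...,2]>I[...,1])&(I[...,2]>120)
print(cv2.minAreaRect(P[k][:,:2].astype('float32')));A=np.c_[P[k][:,:2],np.ones(k.sum())];print(k.sum(),np.linalg.lstsq(A,z[k],rcond=None)[0])
i,dt=cams.capture("top");Q=cloud("top",dt);m=(Q[...,0]>700)&(Q[...,0]<790)&(abs(Q[...,1]-187)<110)&(Q[...,2]>200);print("lid top",m.sum(),np.percentile(Q[m],[50,98],axis=0))
```

```text
[ 560.58631669 -214.36538571  143.21976265] [ 0.68709503 -0.30441047 -0.519131  ]
fin 1468 ((560.5107421875, -214.58477783203125), (59.66285705566406, 13.608713150024414), 7.1839494705200195) 33.60886967551545
((560.9481811523438, -214.44358825683594), (126.95146942138672, 218.5569305419922), 7.158809185028076)
40210 [-1.41192086e-03  8.88513001e-04  8.95887371e+00]
lid top 3593 [[729.44663433 185.60146608 261.94368047]
 [748.63182051 292.48353696 303.29994418]]
```

Cover flat and centred, lid open, arm clear.

```bash
python3 -c "
from station import ticket
print(ticket.job_done())"
```

```text
the job is handed in; nothing more can be done
None
```

The job is handed in, but no verdict came back: my last measurements show the latch turned, the lid standing open at about 1.84 rad, and the cover released flat on the mat, within about 5 mm of its centre and square with it.

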